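# Eject a sawn rung and hold it down in the V cradle

### The job

The round rung has just been sawn to length and still sits flush in the cut-off box: push the thumb tab of the box's spring ejector all the way to the mouth so that the rung comes out, let the tab spring back, and draw the rung out. Lay it in the V cradle with one end against the steel end stop, and keep hold of it, pressing it down firmly so that it bears on both sides of the V, ready for me to cross-drill: finish while you are still holding it down like that. Leave the other things on the bench where they are.

Things in the scene. Friction and masses are not known exactly. Their poses are not given: they have to be found in the camera images.
- cut_box: Plywood cut-off box fixed to the bench, 220 long (x) x 59 wide, top 85 mm up, on a base board 310 x 120 x 18. A 35 x 35 mm channel with its floor 39 mm up runs along x, open only at the mouth at x = -110 mm. A 14 mm slot in the top shows the rung. Behind the box (x = 110 to 195 mm) lies a 24 mm spring barrel, 55 mm up. Origin: on the bench under the middle of the box; z up.
- box_mouth (a point): Centre of the mouth of the channel, 55 mm above the bench; axes of the cut-off box: -x points out of the mouth, the way the rung comes out. Nothing fixed stands within 150 mm beyond it.
- ejector (a joint): Travel of the ejector slide, m: 0 at rest (rear), 0.080 fully pressed towards the mouth (its end stop). A spring returns it when let go: about 2 N at rest, 8 N fully pressed. Its block pushes the rung ahead of it; fully pressed, the rung stands out of the mouth by half its length (80 mm), and stays so when the slide springs back.
- ejector_tab (a point): Centre of the ejector's upright aluminium thumb tab on top of the box: 8 mm thick along the box's x, 36 wide, 30 high (87 to 117 mm above the bench). It moves with the slide along the box's -x; at rest the box top reaches 46 mm behind it. Axes of the box.
- rung: Rung: plain round beech bar, 32 mm in diameter, 160 long, 70 to 120 g, both ends alike. Origin at its centre, x along its length. At the start it lies in the channel, one end flush with the mouth (within 2 mm), the other before the ejector block; axis 55 mm above the bench.
- cradle: Cross-drilling cradle fixed to the bench: base board 215 x 140 x 18 mm with two wooden V saddles 25 long (x = -75 to -50 and 50 to 75 mm) x 80 wide, top 56 mm up; the 90-degree V runs along x at y = 0, 37 wide at the top. Between the saddles is a 100 mm gap for the hand, down to the base board. Origin on the bench midway between the saddles; z up.
- cradle_seat (a point): Where the rung's centre is when it is seated in the V with its end on the stop: x = 5, y = 0, z = 60 mm in the cradle's frame. Axes of the cradle; +x points to the stop.
- end_stop (a point): Middle of the face of the cradle's upright steel end stop, at x = 85, z = 60 mm in the cradle's frame; the stop is 70 mm wide, its top 72 mm above the bench. Axes of the cradle.
- bush_post (a point): Top of the post (123 mm above the bench, at x = 60, y = -68 mm in the cradle's frame) of the steel drill-bush arm, which is swung aside, out of the way, and stays so; the arm, 86 to 96 mm up, runs from the post along the cradle's +x for 83 mm.
- vee_near: The wooden side of the V (both saddles) on the cradle's +y side, part of the cradle; origin and axes of the cradle.
- vee_far: The wooden side of the V (both saddles) on the cradle's -y side, part of the cradle; origin and axes of the cradle.
- power_drill: Bystander: cordless drill lying on its side, about 220 x 205 x 70 mm; origin under its motor housing.
- mallet: Bystander: wooden mallet lying down, head 65 x 115 x 75 mm, handle 230 mm along -x; origin under the head.
- glue_bottle: Bystander: white glue bottle, 62 mm in diameter, 170 mm high; origin under its middle.
- tape_measure: Bystander: tape measure, 72 x 36 x 66 mm; origin under its middle.
There are look-alikes about, which are no part of the job. There is more than one size of the rung; the job needs the middle-sized.

How it is judged:
By the outcome, as a careful person would: the job done as asked, in the order asked, and still so for the second after the job is handed in, while the arm keeps its last pose, push and grip.
It also fails if it takes over 48 s, if anything falls off the work surface, if the arm or the gripper's body presses on something with over 40 N, if the wrist force passes 120 N, or if a joint passes its speed limit or range.

### The arm

A 6-joint arm with a two-finger parallel gripper is mounted at the origin on the work surface. World frame = base frame: x ahead of the robot, y to its left, z up, the work surface at z = 0. Lengths are in m, angles in rad, forces in N, time in s.
With the tool pointing down it reaches from about 0.425 to 0.95 m from the base axis. Payload 3.5 kg.
Tool frame: the origin (TCP) lies midway between the tips of the shut fingers; the grasp point (between the pads) lies 19 mm behind it (robot.grasp_offset is the distance from the TCP to the grasp point, in m); x points along the fingers, y is the direction in which the jaws open and shut, and the axes are right-handed (so a half turn about x gives the same grasp; the last joint's range is limited). The gripper opens to 85 mm and grips with 20 to 120 N. Pads are 22 mm wide; open, the fingers measure 114 mm over their backs; the gripper's body (76 mm by 85 mm) begins 54 mm behind the grasp point. The pads swing forward as they close: fully open they stand 13 mm farther back than shut.
Start: joints at [1.043, 0.286, 1.577, -0, 1.279, -0.15], TCP at [0.249, 0.627, 0.231] pointing down, gripper open.
Joint ranges: [-2.77, 2.77], [-0.9, 2.22], [0.21, 2.48], [-1.53, 4.67], [0.24, 2.81], [-2.84, 2.84]. Speed limits (rad/s): [2.79, 2.79, 3.14, 3.14, 3.14, 3.14].

### API

Orientations are given as a rotation vector (axis times angle).
In Python, from bench import robot gives the robot as it stands.
- The arm moves only by the tool apply_moves, never from a script. Its argument "motion" is one flat list of numbers, 5 for each row, row after row: the shift along the tool's x, y, z in units of 40 mm (1.0 is 40 mm), then the turn about the tool's x in degrees, then the gripper's target within -1 to 1 (fully open at 1, half-way at 0, shut at -1). In form: [tx, ty, tz, spin, hand, tx, ty, tz, spin, hand, ...]. A call has 1 to 5 rows; each row is the pose to reach, as a shift and turn from the pose measured when the call began, along the tool's axes at that moment; what a row does not reach only later rows make up. A row lasts 1/12 s, in which the tool goes at most 41.7 mm and 7.16 degrees, less where a joint would pass 70% of its speed; a pose out of reach is approached as far as the arm can. A call with a gripper value outside its range is refused whole. The fingers move at their own pace and stop on an object; "force" is the grip in N (left out, the last holds). Time passes only in rows, so rows that repeat a pose let the fingers close. It gives the time, the measured TCP pose, the force and the opening at its end, in the units of the state.
- robot.get_obs(): the state, without advancing time (a new reading comes with each control period).
- robot.read_camera(name): name is "scene" or "top" or "wrist"; returns a dict with "img" (400x640x3 uint8, blue, green, red), "fx", "fy", "cx", "cy" (pixels), "k1" (the pictures are not rectified: a ray, as slopes to the right and down, at radius r is drawn at 1 + k1 r^2 times it, then the intrinsics apply), "world_from_camera" (4x4, takes a point from camera to world coordinates); the wrist camera has in their place "hand_eye" (4x4, takes a point from camera to tool coordinates, whose origin is the TCP and whose axes are the tool frame's). Camera axes: x right, y down, z forward; pixel columns grow to the right and rows downward; lengths in m; the calibration is good to about 2 mm. A picture is of the moment at which its call begins: read the wrist's pose just before it. There is no depth.
- robot.close_job(): hands the job in, once; it reports no verdict.
The state is a dict: "time_s": time; "joint_pos": joint angles; "qd": joint speeds; "tau": joint torques, N m; "ee_pos": TCP position; "orientation": TCP orientation; "force": force on the tool from outside, world axes, zero at the start; "torque": the same for the moment, N m; "grip_width": opening from 0.0 (shut) to 1.0 (fully open).
Only numpy, scipy, OpenCV 4.12 (cv2) and the standard library are available. Lean on these libraries where they do the work, as an engineer would, in place of code of your own. Each camera call takes 0.05 s, during which the arm holds its last target.

## Working session

There is one attempt and no reset: what is moved stays moved. The work goes in short steps, Python scripts to look and compute and a tool call to move; the robot and the scene stay as the last step left them, time stands still between calls to the robot, and variables do not carry over. Pictures are saved under pics/ and viewed, and the job is handed in when it is done.

Besides the shell and the picture viewer there is one more tool, called after ">>>" as name(argument=value, ...), one argument or row to a line, values as JSON. apply_moves: Moves the arm, as the interface text tells. Its arguments: {"type":"object","properties":{"motion":{"type":"array"},"force":{"type":"number"}},"required":["motion"]}

```bash
ls; mkdir -p pics
python3 - <<'E'
from bench import robot
import cv2,numpy as np
print(robot.get_obs(), robot.grasp_offset)
for n in ["scene","top","wrist"]:
    c=robot.read_camera(n); cv2.imwrite(f"pics/{n}0.png",c["img"])
    print(n,{k:(v if not hasattr(v,'shape') else np.round(v,4).tolist()) for k,v in c.items() if k!="img"})
E
```

```text
pics
{'time_s': 0.0, 'joint_pos': array([ 1.04302667e+00,  2.87180160e-01,  1.57815099e+00,  1.90922110e-05,
        1.27861678e+00, -1.50017537e-01]), 'qd': array([ 0.00017083, -0.0004111 , -0.0009738 , -0.00048387, -0.00067347,
       -0.0020595 ]), 'tau': array([ 3.35868153e-04, -4.05970037e+01, -2.92630005e+01, -4.68820861e-05,
        5.77999192e-03, -1.24372107e-06]), 'ee_pos': array([0.2486101 , 0.62685075, 0.22995161]), 'orientation': array([ 0.29465483,  1.55120358, -0.2981519 ]), 'force': array([ 0.19553484,  0.21127805, -0.05616141]), 'torque': array([-0.00508334, -0.06481757, -0.01046298]), 'grip_width': 0.9995782790399316} 0.0187
scene {'fx': 398.7166419924926, 'fy': 398.7166419924926, 'cx': 327.7124695040812, 'cy': 208.1133877129891, 'k1': -0.032989855959544685, 'world_from_camera': [[-0.7392, 0.5691, -0.3601, 0.9026], [0.6734, 0.6335, -0.381, 0.3237], [0.0113, -0.5241, -0.8516, 0.9764], [0.0, 0.0, 0.0, 1.0]]}
top {'fx': 463.9881876591187, 'fy': 463.9881876591187, 'cx': 321.8380111652824, 'cy': 204.5409727076701, 'k1': -0.1262529020384098, 'world_from_camera': [[0.0297, -0.9966, 0.0766, 0.4506], [-0.9996, -0.0296, 0.0025, -0.0632], [-0.0003, -0.0767, -0.9971, 1.3306], [0.0, 0.0, 0.0, 1.0]]}
wrist {'fx': 292.05502916753426, 'fy': 292.05502916753426, 'cx': 317.75519144987214, 'cy': 201.9047493834513, 'k1': -0.00902813334411207, 'hand_eye': [[0.001, -0.2801, 0.96, -0.143], [1.0, 0.0009, -0.0008, -0.0005], [-0.0006, 0.96, 0.2801, -0.0707], [0.0, 0.0, 0.0, 1.0]]}
```

View pics/scene0.png

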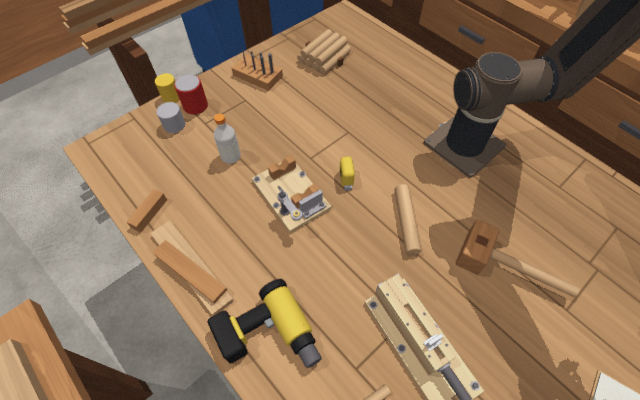

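View pics/top0.png

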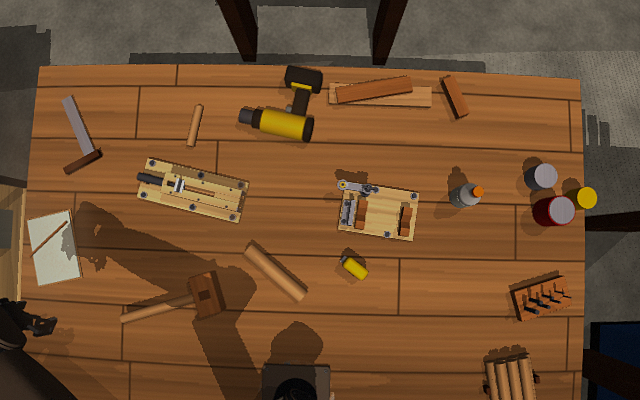

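View pics/wrist0.png

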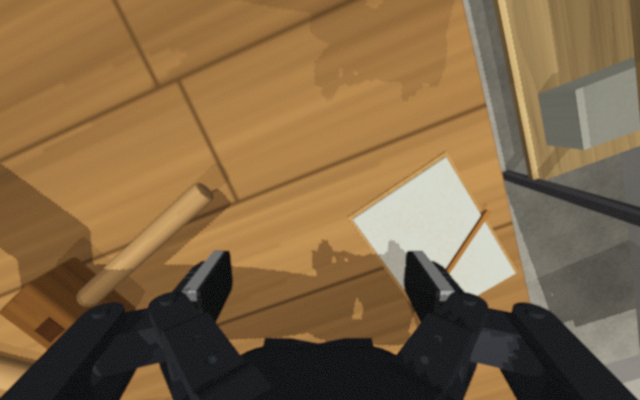

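The scene shows the cut box at scene (425,335) / top (193,189), with its barrel at the left and the mouth at the right. The cradle is at top (378,212), with the stop at its left.

Candidates for the rung (top-view pixels):
- bar in the box slot, (205,190)
- thick loose bar, (275,271)
- thin short bar, (194,125)
- bundle, (510,378)
- mallet handle, (155,308)

By the description it is the one in the box. I'll check that in a crop.

```bash
cat > h.py <<'E'
import numpy as np,cv2
from scipy.spatial.transform import Rotation as R
from bench import robot
def cam(n):
    o=robot.get_obs(); c=robot.read_camera(n)
    if n=="wrist":
        T=np.eye(4);T[:3,:3]=R.from_rotvec(o["orientation"]).as_matrix();T[:3,3]=o["ee_pos"]
        c["T"]=T@c["hand_eye"]
    else: c["T"]=np.array(c["world_from_camera"])
    return c
def ray(c,u,v):
    xd=np.array([(u-c["cx"])/c["fx"],(v-c["cy"])/c["fy"]]);x=xd.copy()
    for _ in range(30): x=xd/(1+c["k1"]*(x@x))
    d=c["T"][:3,:3]@np.r_[x,1]; return c["T"][:3,3],d/np.linalg.norm(d)
def onz(c,u,v,z):
    o,d=ray(c,u,v); return o+d*(z-o[2])/d[2]
def proj(c,p):
    q=np.linalg.inv(c["T"])@np.r_[p,1]; x=q[:2]/q[2]; x=x*(1+c["k1"]*(x@x))
    return np.array([c["fx"]*x[0]+c["cx"],c["fy"]*x[1]+c["cy"]])
def tri(l):
    A=np.zeros((3,3));b=np.zeros(3)
    for c,u,v in l:
        o,d=ray(c,u,v);P=np.eye(3)-np.outer(d,d);A+=P;b+=P@o
    x=np.linalg.solve(A,b)
    return x,[round(float(np.linalg.norm((np.eye(3)-np.outer(d,d))@(x-o)))*1000,1) for o,d in [ray(*k) for k in l]]
def crop(img,x0,y0,w,h,s,name): cv2.imwrite(name,cv2.resize(img[y0:y0+h,x0:x0+w],None,fx=s,fy=s,interpolation=cv2.INTER_CUBIC))
E
python3 - <<'E'
from h import *
t=cv2.imread("pics/top0.png");s=cv2.imread("pics/scene0.png")
crop(t,125,145,135,90,5.9,"pics/tb.png");crop(t,325,170,105,80,7,"pics/tc.png")
crop(s,350,265,140,135,4.4,"pics/sb.png");crop(s,240,150,110,90,6.5,"pics/sc.png")
o=robot.get_obs();print(R.from_rotvec(o["orientation"]).as_matrix().round(3))
E
```

```text
[[-0.001  0.369  0.929]
 [-0.002  0.929 -0.369]
 [-1.    -0.002 -0.   ]]
```

View pics/tb.png

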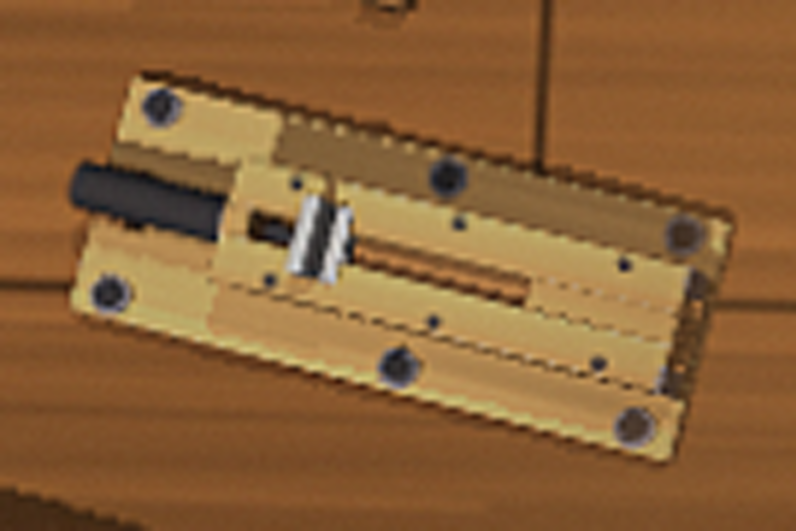

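View pics/tc.png

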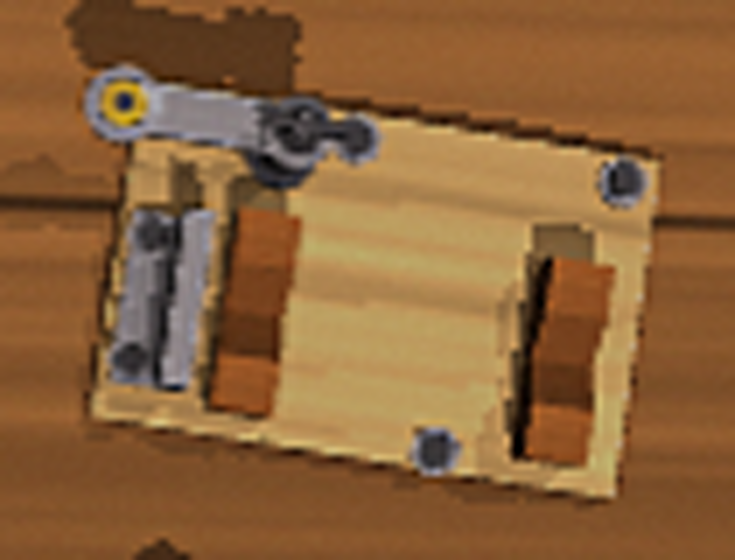

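View pics/sb.png

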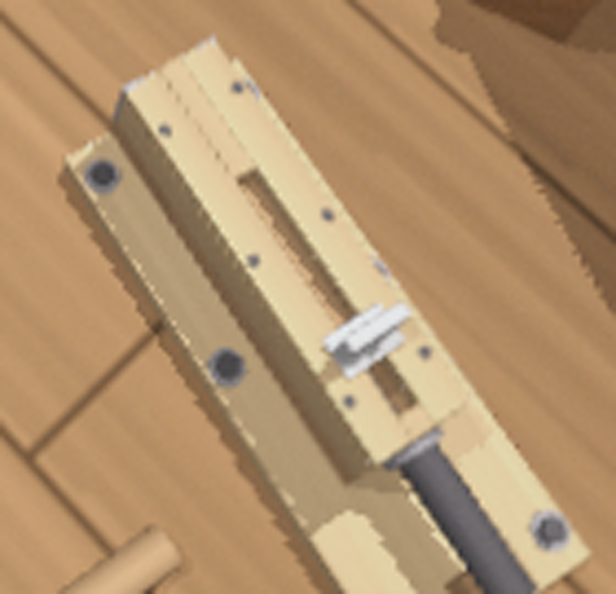

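View pics/sc.png

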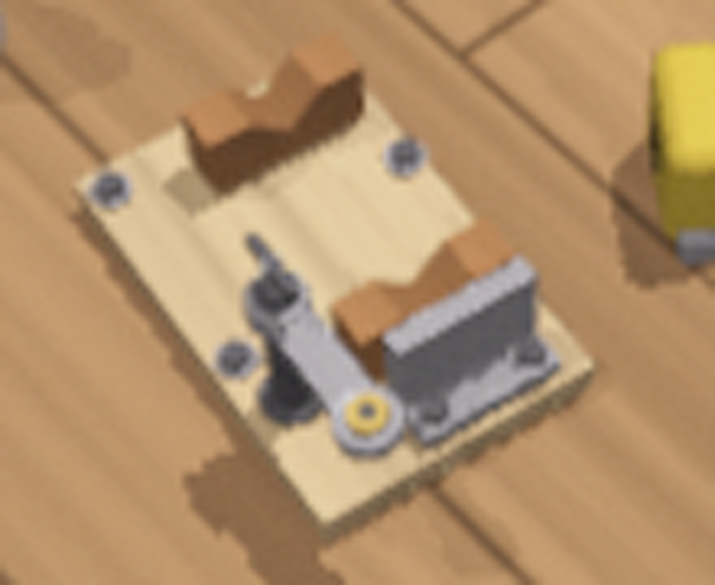

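Run:
```python
from h import *
t=cam("top");s=cam("scene")
T=lambda x,y:(t,125+x/5.9,145+y/5.9); TC=lambda x,y:(t,325+x/7,170+y/7)
S=lambda x,y:(s,350+x/4.4,265+y/4.4); SC=lambda x,y:(s,240+x/6.5,150+y/6.5)
def show(n,*l):
    p,r=tri(l);print(n,(p*1000).round(1),r)
show("box mouth+x base",T(735,217),S(65,160)); show("box rear base",T(72,308),S(590,553))
show("boxtop mouth +",T(692,268),S(122,92));show("boxtop mouth -",T(660,393),S(212,38))
show("slot end",T(527,292),S(248,175))
for n,z,pts in [("b18",.018,[T(138,75),T(735,217),T(668,462),T(72,308)]),("b18 scene",.018,[S(65,160),S(590,553)]),
  ("boxtop85",.085,[T(692,268),T(660,393),T(240,165),T(215,290)])]:
    for p in pts: print(n,(onz(*p,z)*1000).round(1))
show("c NE",TC(660,158),SC(78,185));show("c SW",TC(92,418),SC(592,365))
show("stop top right",TC(215,212),SC(388,345));show("stop top left",TC(185,388),SC(530,268))
show("bush",TC(125,101),SC(367,411))
for p in [TC(660,158),TC(613,497),TC(92,418),SC(78,185),SC(325,540),SC(592,365)]: print("c18",(onz(*p,.018)*1000).round(1))
# saddle V bottoms
```

```text
box mouth+x base [610.2 152.5   7.5] [2.8, 2.8]
box rear base [557.1 482.3   7.5] [1.7, 1.7]
boxtop mouth + [579.  159.4  73. ] [0.9, 0.9]
boxtop mouth - [520.5 171.4  75.1] [0.9, 0.9]
slot end [564.8 236.1  77. ] [1.8, 1.8]
b18 [673.5 450.1  18. ]
b18 [610.6 148.5  18. ]
b18 [491. 176.  18.]
b18 [557.  476.3  18. ]
b18 scene [611.5 156.5  18. ]
b18 scene [559.9 482.   18. ]
boxtop85 [578.3 156.6  85. ]
boxtop85 [520.4 168.8  85. ]
boxtop85 [620.7 371.7  85. ]
boxtop85 [561.9 380.2  85. ]
c NE [ 593.4 -337.4   10.5] [2.1, 2.1]
c SW [ 481.6 -108.2    8. ] [0.2, 0.2]
stop top right [ 561.6 -151.4   58.4] [2.0, 2.0]
stop top left [ 491.7 -140.9   58.6] [2.5, 2.5]
bush [ 600.6 -114.    94.5] [1.1, 1.1]
c18 [ 594.1 -337.3   18. ]
c18 [ 455.5 -320.2   18. ]
c18 [ 481.5 -108.    18. ]
c18 [ 594.4 -330.7   18. ]
c18 [ 627.1 -114.7   18. ]
c18 [ 485.8 -103.6   18. ]
```

```bash
cat >> h.py <<'E'
def go(p,yang):
    """print shift (units) and spin to reach TCP p (m) with tool y at yang deg"""
    o=robot.get_obs();M=R.from_rotvec(o["orientation"]).as_matrix()
    d=M.T@(np.array(p)-o["ee_pos"])/0.04
    ya=np.degrees(np.arctan2(M[1,1],M[0,1]))
    print("t",round(o["time_s"],2),"tcp",(o["ee_pos"]*1000).round(1),"yang",round(ya,2),"tilt",M[:,0].round(4),"F",o["force"].round(1),"w",round(o["grip_width"],3),"-> shift",d.round(3),"spin",round(ya-yang,2),"q",o["joint_pos"].round(2))
E
python3 -c "
from h import *
go([.580,.300,.25],-11.8)"
```

```text
t 0.25 tcp [248.8 627.1 230.6] yang 68.36 tilt [-6.e-04 -1.e-03 -1.e+00] F [-0.4 -0.5  0.9] w 1.003 -> shift [-0.481 -4.548 10.713] spin 80.16 q [ 1.04  0.29  1.58 -0.    1.28 -0.15]
```

>>> apply_moves(
  motion=[-0.5,-4.55,10.7,80,1,-0.5,-4.55,10.7,80,1,-0.5,-4.55,10.7,80,1,-0.5,-4.55,10.7,80,1,-0.5,-4.55,10.7,80,1],
)

```text
time_s: 0.67
ee_pos: [0.3977, 0.4795, 0.2401]
orientation: [0.785, 1.424, -0.786]
force: [1.8, 0.6, -0.3]
grip_width: 0.998
```

```bash
python3 -c "
from h import *
go([.580,.300,.25],-11.8)"
```

```text
t 0.67 tcp [397.7 479.5 240.1] yang 32.23 tilt [-0.e+00 -6.e-04 -1.e+00] F [ 1.8  0.6 -0.3] w 0.998 -> shift [-0.246  1.462  6.227] spin 44.03 q [ 0.72  0.17  1.7  -0.    1.27  0.15]
```

>>> apply_moves(
  motion=[-0.25,1.45,6.25,44,-1,-0.25,1.45,6.25,44,-1,-0.25,1.45,6.25,44,-1,-0.25,1.45,6.25,44,-1,-0.25,1.45,6.25,44,-1],
)

```text
time_s: 1.08
ee_pos: [0.5457, 0.3325, 0.2483]
orientation: [1.255, 1.178, -1.256]
force: [0.3, 1.1, 0.1]
grip_width: 0.3
```

```bash
python3 -c "
from h import *
go([.580,.300,.25],-11.8)"
```

```text
t 1.08 tcp [545.7 332.5 248.3] yang -3.62 tilt [ 0.e+00 -4.e-04 -1.e+00] F [0.3 1.1 0.1] w 0.3 -> shift [-0.042  0.908  0.758] spin 8.18 q [ 0.39  0.2   1.65 -0.    1.29  0.45]
```

>>> apply_moves(
  motion=[0,0.9,0.75,8,-1,0,0.9,0.75,8,-1,0,0.9,0.75,8,-1],
)

```text
time_s: 1.33
ee_pos: [0.5815, 0.2978, 0.2479]
orientation: [1.36, 1.104, -1.361]
force: [-0.3, -0.4, -0.8]
grip_width: -0.001
```

Run:
```python
from h import *
go([.580,.300,.25],-11.8)
c=cam("wrist");cv2.imwrite("pics/w1.png",c["img"]); np.save("w1T.npy",c["T"])
```

```text
t 1.33 tcp [581.5 297.8 247.9] yang -11.87 tilt [-2.e-04 -7.e-04 -1.e+00] F [-0.3 -0.4 -0.8] w -0.001 -> shift [-0.052 -0.049 -0.045] spin -0.07 q [ 0.32  0.23  1.62 -0.    1.3   0.53]
```

View pics/w1.png

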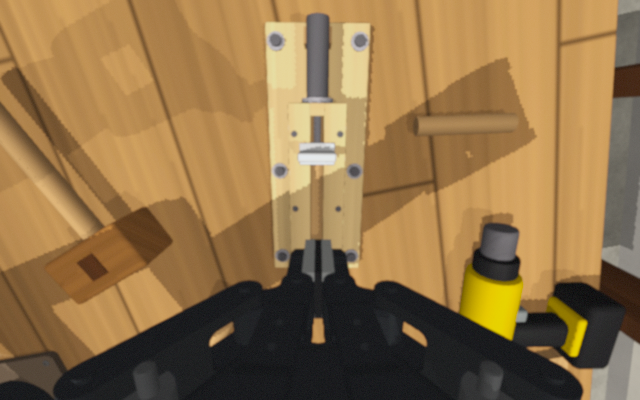

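Run:
```python
from h import *
im=cv2.imread("pics/w1.png");crop(im,260,90,120,110,6.5,"pics/w1c.png")
```

```text
(no output)
```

View pics/w1c.png

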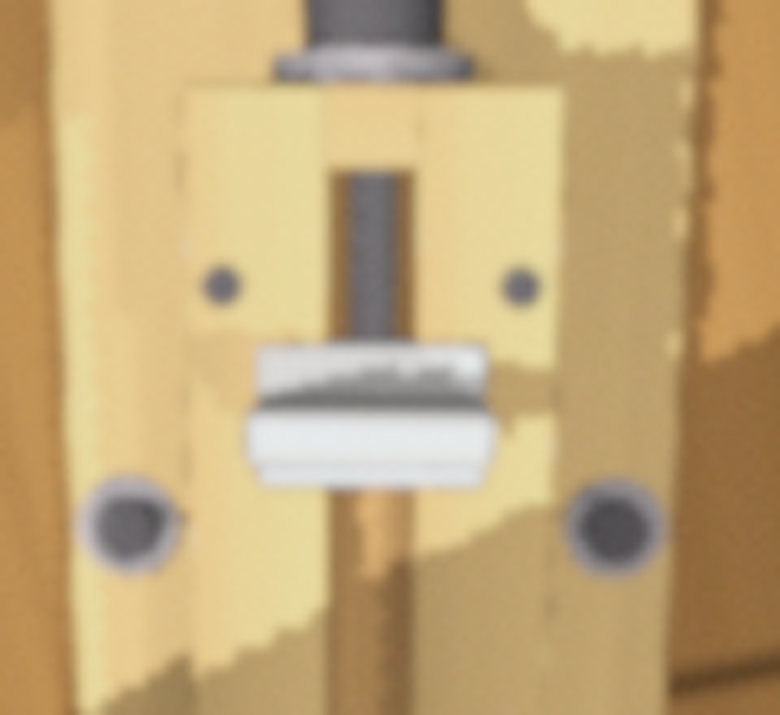

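>>> apply_moves(
  motion=[0,0,-1,0,-1,0,0,-2,0,-1,0,0,-2.2,0,-1,0,0,-2.2,0,-1],
)

```text
time_s: 1.72
ee_pos: [0.596, 0.3895, 0.2471]
orientation: [1.352, 1.111, -1.355]
force: [-0.9, -0.2, -0.5]
grip_width: 0.0
```

Run:
```python
from h import *
go([.580,.300,.25],-11.8)
c=cam("wrist");cv2.imwrite("pics/w2.png",c["img"]); np.save("w2T.npy",c["T"])
crop(c["img"],230,90,180,150,4.4,"pics/w2c.png")
```

```text
t 1.72 tcp [596.  389.5 247.1] yang -11.33 tilt [-2.2e-03  1.0e-04 -1.0e+00] F [-0.9 -0.2 -0.5] w 0.0 -> shift [-0.071  0.048  2.274] spin 0.47 q [0.44 0.36 1.46 0.   1.33 0.63]
```

View pics/w2c.png

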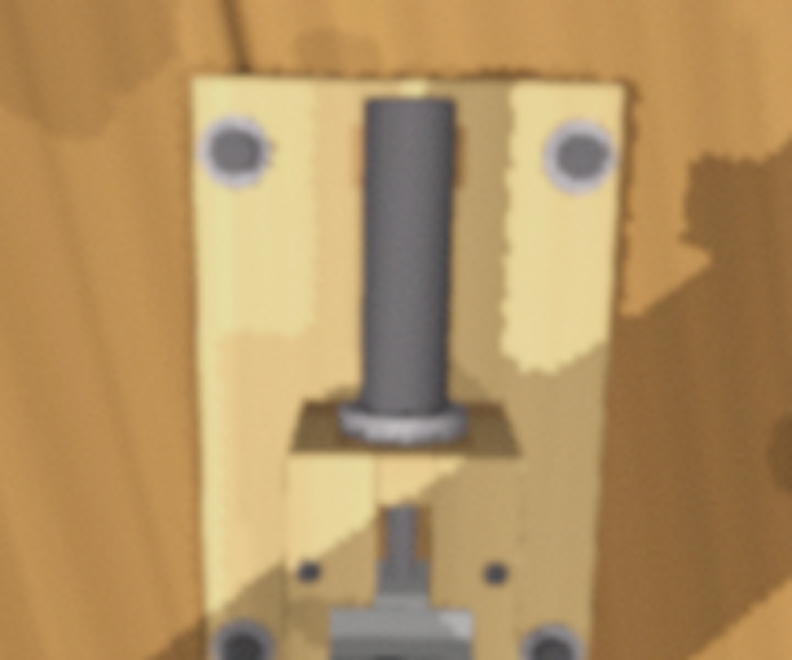

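Run:
```python
from h import *
im=cv2.imread("pics/w2.png");crop(im,270,200,100,75,8,"pics/w2d.png")
c0=robot.read_camera("wrist");
def W(i): c=dict(c0);c["T"]=np.load(f"w{i}T.npy");return c
a,b=W(1),W(2)
for n,p,q in [("scrL",(294.2,133.8),(300.5,220)),("scrR",(340,133.8),(342.7,220)),("cL",(288.8,103.5),(295.2,193.4)),("cR",(346.6,103.5),(348.6,193.4))]:
    x,r=tri([(a,*p),(b,*q)]);print(n,(x*1000).round(1),r)
for v in (143.1,152.8,161.5,165): print(v,[(onz(a,317,v,z)*1000).round(1) for z in (.087,.117)])
```

```text
scrL [569.6 355.   87.2] [0.1, 0.1]
scrR [615.2 345.4  85.6] [0.1, 0.1]
cL [570.4 384.8  83.7] [0.2, 0.2]
cR [627.1 373.   81.8] [0.1, 0.1]
143.1 [array([590.2, 341.2,  87. ]), array([590.8, 343.7, 117. ])]
152.8 [array([588.2, 331.5,  87. ]), array([589., 335., 117.])]
161.5 [array([586.3, 322.7,  87. ]), array([587.3, 327.1, 117. ])]
165 [array([585.6, 319.1,  87. ]), array([586.7, 323.8, 117. ])]
```

View pics/w2d.png

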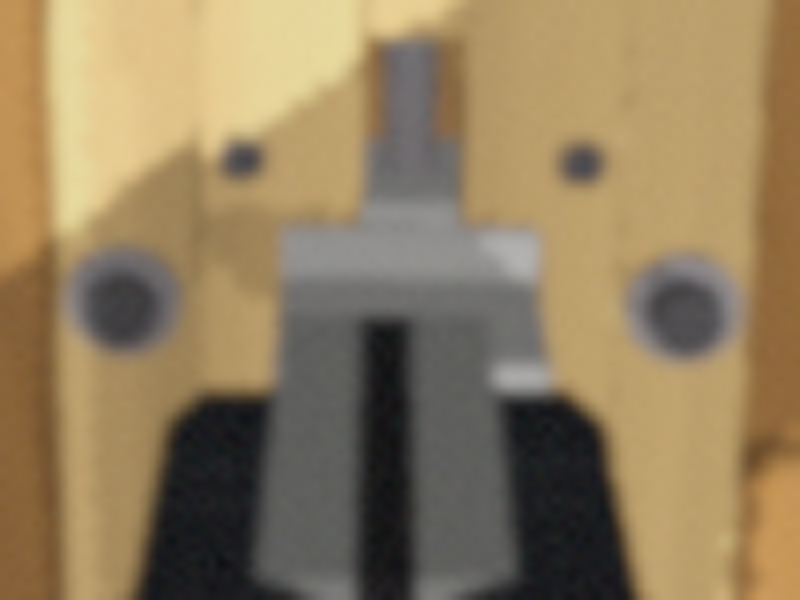

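Run:
```python
from h import *
c0=robot.read_camera("wrist");
def W(i): c=dict(c0);c["T"]=np.load(f"w{i}T.npy");return c
a,b=W(1),W(2)
ex=np.array([.2045,.9789]);O=np.array([.5762,.2712])
for n,p,q in [("tab top rear R",(335.7,152.8),(338.5,245.4)),("foot rear R",(334.6,143.1),(337.5,228.3)),("tab top front R",(335,163),(339,249))]:
    x,r=tri([(a,*p),(b,*q)]);print(n,(x*1000).round(1),r,"boxx",((x[:2]-O)@ex*1000).round(1),"y",((x[:2]-O)@[-ex[1],ex[0]]*1000).round(1))
g=(O+ex*.085);print(g)
go([*g,.20],-11.8)
```

```text
tab top rear R [606.  331.7 118.9] [0.0, 0.0] boxx 65.3 y -16.8
foot rear R [607.9 337.5  87.3] [0.1, 0.1] boxx 71.4 y -17.5
tab top front R [604.7 319.7 102.1] [0.7, 0.7] boxx 53.3 y -18.0
[0.5935825 0.3544065]
t 1.87 tcp [596.9 385.8 247.7] yang -11.59 tilt [-1.7e-03 -9.0e-04 -1.0e+00] F [-0.4 -0.4  0. ] w -0.002 -> shift [1.194 0.079 0.785] spin 0.21 q [ 0.43  0.35  1.46 -0.    1.33  0.63]
```

>>> apply_moves(
  motion=[1,0.08,0.75,0.2,-1,2,0.08,0.78,0.2,-1,3,0.08,0.78,0.2,-1,3.7,0.08,0.78,0.2,-1,3.7,0.08,0.78,0.2,-1],
)

```text
time_s: 2.28
ee_pos: [0.5877, 0.3508, 0.0906]
orientation: [1.345, 1.109, -1.377]
force: [-0.5, -0.7, -1.3]
grip_width: -0.001
```

Run:
```python
from h import *
ex=np.array([.2045,.9789]);O=np.array([.5762,.2712])
go([*(O+ex*.085),.099],-11.8)
c=cam("wrist");crop(c["img"],230,100,180,150,4.4,"pics/w3.png")
```

```text
t 2.28 tcp [587.7 350.8  90.6] yang -11.87 tilt [-0.0169 -0.0074 -0.9998] F [-0.5 -0.7 -1.3] w -0.001 -> shift [-0.213  0.121 -0.117] spin -0.07 q [ 0.39  0.45  1.63 -0.    1.08  0.6 ]
```

View pics/w3.png

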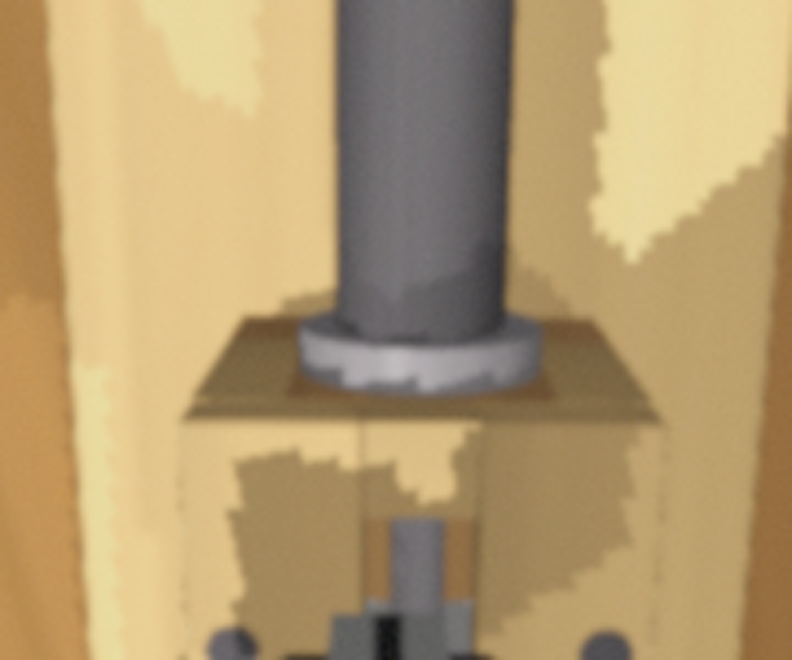

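>>> apply_moves(
  motion=[-0.2,0.12,0,0,-1,-0.2,0.12,0,0,-1],
)

```text
time_s: 2.5
ee_pos: [0.5978, 0.3514, 0.1079]
orientation: [1.356, 1.105, -1.365]
force: [0.2, 0.1, 0.7]
grip_width: 0.001
```

Run:
```python
from h import *
ex=np.array([.2045,.9789]);O=np.array([.5762,.2712])
go([*(O-ex*.000),.100],-11.8)
```

```text
t 2.5 tcp [597.8 351.4 107.9] yang -11.87 tilt [-0.0045 -0.0027 -1.    ] F [0.2 0.1 0.7] w 0.001 -> shift [ 0.206 -0.114  2.072] spin -0.07 q [ 0.39  0.44  1.61 -0.    1.09  0.59]
```

>>> apply_moves(
  motion=[0.2,-0.1,0.1,0,-1,0.2,-0.1,0.3,0,-1,0.2,-0.1,0.5,0,-1,0.2,-0.1,0.7,0,-1,0.2,-0.1,0.9,0,-1],
)

```text
time_s: 2.92
ee_pos: [0.5876, 0.3177, 0.1025]
orientation: [1.361, 1.104, -1.36]
force: [0.8, 5.9, 3.9]
grip_width: -0.003
```

Run:
```python
from h import *
ex=np.array([.2045,.9789]);O=np.array([.5762,.2712])
go([*(O-ex*.004),.100],-11.8)
c=cam("top");crop(c["img"],125,145,150,100,5,"pics/t3.png")
```

```text
t 2.92 tcp [587.6 317.7 102.5] yang -11.89 tilt [ 2.e-04  1.e-03 -1.e+00] F [0.8 5.9 3.9] w -0.003 -> shift [ 0.062 -0.039  1.295] spin -0.09 q [0.34 0.4  1.69 0.   1.06 0.55]
```

View pics/t3.png

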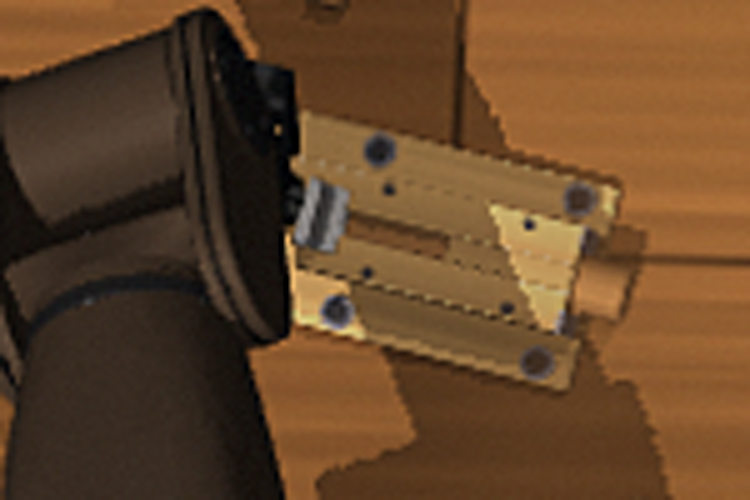

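The tab is moving and the rung is already standing out of the mouth at about (605,285) in the crop. I'll keep pushing.

>>> apply_moves(
  motion=[0.05,-0.04,0.25,0,-1,0.05,-0.04,0.5,0,-1,0.05,-0.04,0.75,0,-1,0.05,-0.04,1.0,0,-1,0.05,-0.04,1.15,0,-1],
)

```text
time_s: 3.38
ee_pos: [0.5777, 0.2725, 0.1021]
orientation: [1.367, 1.103, -1.357]
force: [2.8, 8.3, 3.5]
grip_width: -0.002
```

Run:
```python
from h import *
ex=np.array([.2045,.9789]);O=np.array([.5762,.2712])
go([*(O-ex*.006),.100],-11.8)
```

```text
t 3.38 tcp [577.7 272.5 102.1] yang -12.0 tilt [ 0.0044  0.0041 -1.    ] F [2.8 8.3 3.5] w -0.002 -> shift [ 0.052 -0.029  0.191] spin -0.2 q [0.28 0.34 1.77 0.   1.04 0.49]
```

>>> apply_moves(
  motion=[0,0,0.08,0,-1,0,0,0.16,0,-1,0,0,0.24,0,-1,0,0,0.24,0,-1],
)

```text
time_s: 3.72
ee_pos: [0.5767, 0.2674, 0.1024]
orientation: [1.381, 1.107, -1.35]
force: [5.4, 17.0, -4.0]
grip_width: 0.001
```

Run:
```python
from h import *
ex=np.array([.2045,.9789]);O=np.array([.5762,.2712])
go([*(O-ex*.006),.100],-11.8)
print(robot.get_obs()['qd'].round(3))
```

```text
t 3.72 tcp [576.7 267.4 102.4] yang -12.17 tilt [ 0.0102  0.0157 -0.9998] F [ 5.4 17.  -4. ] w 0.001 -> shift [ 0.059 -0.031  0.061] spin -0.37 q [0.27 0.32 1.78 0.01 1.02 0.47]
[ 0.007  0.004 -0.007 -0.019  0.007  0.004]
```

>>> apply_moves(
  motion=[0,0,0.15,0,-1,0,0,0.2,0,-1,0,0,0.2,0,-1],
)

```text
time_s: 3.97
ee_pos: [0.5767, 0.2673, 0.1028]
orientation: [1.402, 1.114, -1.337]
force: [8.5, 26.2, -7.7]
grip_width: 0.001
```

Run:
```python
from h import *
ex=np.array([.2045,.9789]);O=np.array([.5762,.2712])
go([*(O+ex*.085),.100],-11.8)
c=cam("top");crop(c["img"],125,145,160,110,5,"pics/t4.png")
```

```text
t 3.97 tcp [576.7 267.3 102.8] yang -12.41 tilt [ 0.0196  0.0342 -0.9992] F [ 8.5 26.2 -7.7] w 0.001 -> shift [ 0.152 -0.057 -2.213] spin -0.61 q [0.26 0.32 1.79 0.03 1.01 0.46]
```

View pics/t4.png

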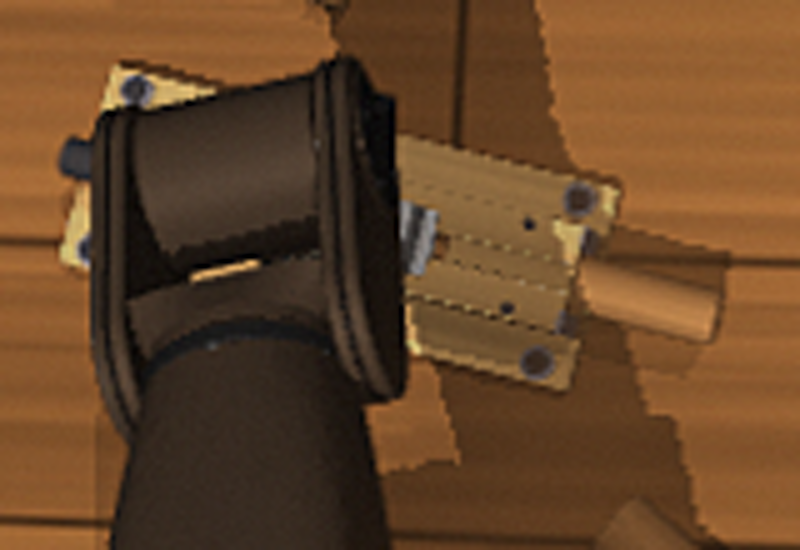

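>>> apply_moves(
  motion=[0.1,0,-0.5,0,-1,0.1,0,-1.0,0,-1,0.05,0,-1.5,0,-1,0,0,-2.0,0,-1,0,0,-2.3,0,-1],
)

```text
time_s: 4.43
ee_pos: [0.5958, 0.3577, 0.1055]
orientation: [1.398, 1.114, -1.339]
force: [0.4, -0.3, 0.3]
grip_width: -0.001
```

Run:
```python
from h import *
ex=np.array([.2045,.9789]);O=np.array([.5762,.2712])
go([*(O+ex*.085),.100],-11.8)
```

```text
t 4.43 tcp [595.8 357.7 105.5] yang -12.31 tilt [ 0.0179  0.0319 -0.9993] F [ 0.4 -0.3  0.3] w -0.001 -> shift [ 0.135 -0.039  0.097] spin -0.51 q [0.39 0.43 1.63 0.03 1.05 0.59]
```

>>> apply_moves(
  motion=[-1,0,0,0,-1,-2,0,0,0,0,-3,0,1,-0.5,1,-3,0,2,-0.5,1,-3,0,3,-0.5,1],
)

```text
time_s: 4.85
ee_pos: [0.5708, 0.2435, 0.2251]
orientation: [1.393, 1.116, -1.326]
force: [0.5, -0.2, -0.6]
grip_width: 0.568
```

Run:
```python
from h import *
ex=np.array([.2045,.9789]);O=np.array([.5762,.2712])
go([*(O-ex*.130),.24],-11.8)
```

```text
t 4.85 tcp [570.8 243.5 225.1] yang -11.68 tilt [ 0.0235  0.0314 -0.9992] F [ 0.5 -0.2 -0.6] w 0.568 -> shift [-0.462 -0.008  2.529] spin 0.12 q [0.23 0.15 1.74 0.03 1.21 0.42]
```

>>> apply_moves(
  motion=[-0.4,0,0.9,0,1,-0.45,0,1.8,0,1,-0.45,0,2.4,0,1,-0.45,0,2.5,0,1,-0.45,0,2.5,0,1],
)

```text
time_s: 5.27
ee_pos: [0.5493, 0.1429, 0.2389]
orientation: [1.393, 1.115, -1.33]
force: [0.5, 1.3, -0.9]
grip_width: 1.002
```

Run:
```python
from h import *
ex=np.array([.2045,.9789]);O=np.array([.5762,.2712])
go([*(O-ex*.130),.20],-11.8)
c=cam("wrist");cv2.imwrite("pics/w4.png",c["img"]); np.save("w4T.npy",c["T"])
c=cam("top");crop(c["img"],125,145,160,110,5,"pics/t5.png")
```

```text
t 5.27 tcp [549.3 142.9 238.9] yang -11.86 tilt [ 0.0216  0.0304 -0.9993] F [ 0.5  1.3 -0.9] w 1.002 -> shift [ 0.972 -0.013  0.007] spin -0.06 q [0.06 0.03 1.85 0.03 1.24 0.26]
```

View pics/w4.png

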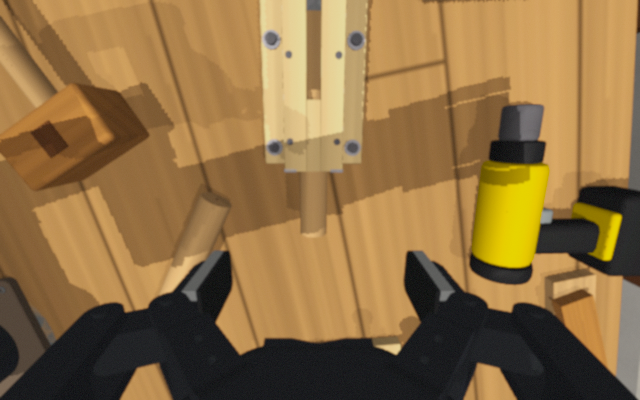

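View pics/t5.png

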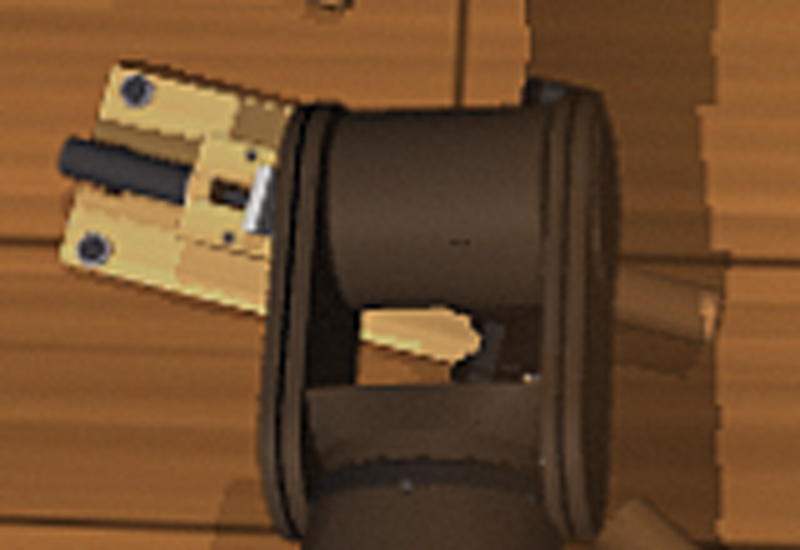

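The tab is back at rest, at (262,200) in the top crop. The rung stands out of the mouth from (313,172) to (313,235) in the wrist view. I'll take a second view from lower down.

>>> apply_moves(
  motion=[0.9,0,0,0,1,1.2,0,0,0,1,1.2,0,0,0,1],
)

```text
time_s: 5.62
ee_pos: [0.5478, 0.1474, 0.1857]
orientation: [1.385, 1.124, -1.335]
force: [-0.6, 0.0, -0.8]
grip_width: 0.999
```

Run:
```python
from h import *
ex=np.array([.2045,.9789]);O=np.array([.5762,.2712])
go([*(O-ex*.127),.20],-11.8)
c=cam("wrist");cv2.imwrite("pics/w5.png",c["img"]); np.save("w5T.npy",c["T"])
im=c["img"];crop(im,250,110,130,130,4.5,"pics/w5c.png")
im=cv2.imread("pics/w4.png");crop(im,250,120,130,130,4.5,"pics/w4c.png")
```

```text
t 5.62 tcp [547.8 147.4 185.7] yang -11.6 tilt [ 0.0117  0.0305 -0.9995] F [-0.6  0.  -0.8] w 0.999 -> shift [-0.356  0.065 -0.011] spin 0.2 q [0.07 0.08 1.9  0.03 1.15 0.26]
```

View pics/w4c.png

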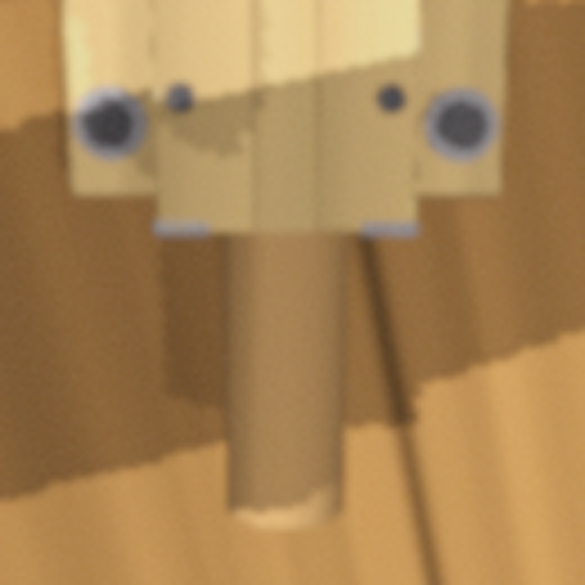

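View pics/w5c.png

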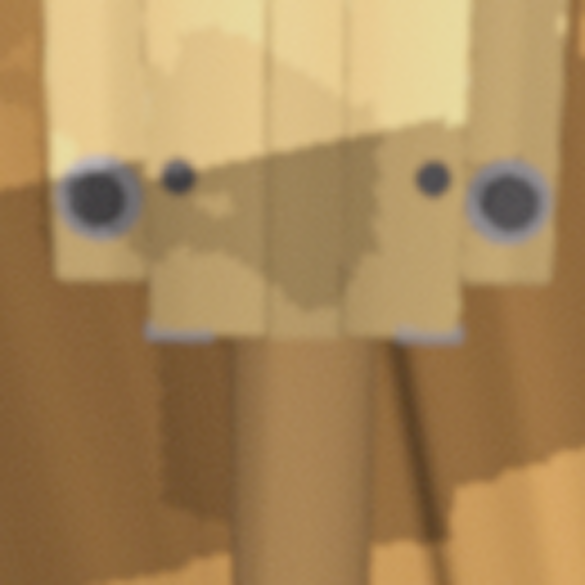

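Run:
```python
from h import *
im=cv2.imread("pics/w5.png");crop(im,250,200,140,110,5.5,"pics/w5d.png")
```

View pics/w5d.png

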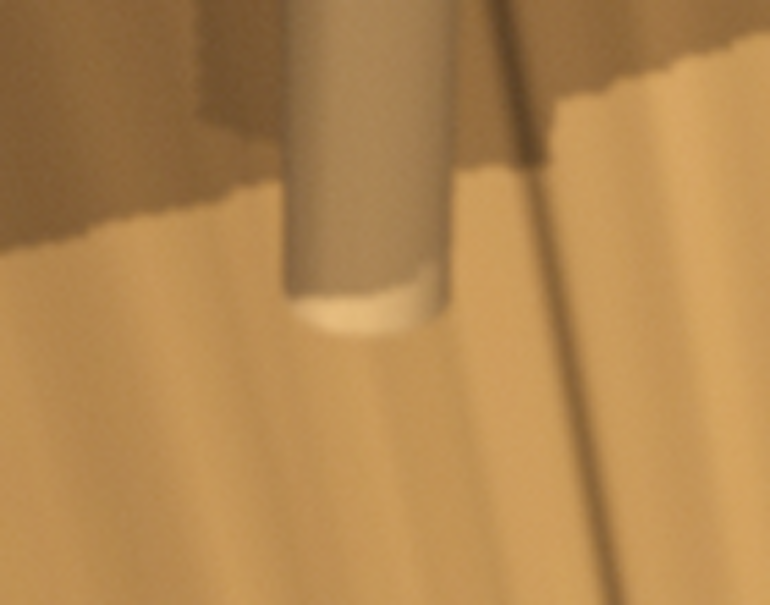

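Run:
```python
from h import *
c0=robot.read_camera("wrist")
def W(i): c=dict(c0);c["T"]=np.load(f"w{i}T.npy");return c
a,b=W(4),W(5)
ex=np.array([.2045,.9789]);ey=np.array([-ex[1],ex[0]]);O=np.array([.5762,.2712])
for n,p,q in [("rim top",(313.3,237.3),(316.7,261.3)),("rimL",(300.9,233.8),(301.6,254)),("rimR",(325.8,234.4),(331.5,256)),
 ("mouth L",(250+152/4.5,120+232/4.5),(250+147/4.5,110+338/4.5)),("mouth R",(250+420/4.5,120+232/4.5),(250+463/4.5,110+338/4.5)),
 ("scrL",(250+180/4.5,120+98/4.5),(250+178/4.5,110+177/4.5)),("scrR",(250+391/4.5,120+98/4.5),(250+434/4.5,110+178/4.5))]:
    x,r=tri([(a,*p),(b,*q)]);print(n,(x*1000).round(1),r,"box",((x[:2]-O)@ex*1000).round(1),((x[:2]-O)@ey*1000).round(1))
for c,u1,u2,v in ((a,300.9,326,120+400/4.5),(b,250+284/4.5*4.5/5.5,250+452/5.5,230)):
  for u in (u1,u2):
    x=onz(c,u,v,.055);print((x*1000).round(1),((x[:2]-O)@ex*1000).round(1),((x[:2]-O)@ey*1000).round(1))
```

```text
rim top [536.   89.7  74.9] [0.0, 0.0] box -185.9 2.3
rimL [518.1  82.9  35.9] [0.3, 0.3] box -196.2 18.4
rimR [549.8  81.1  51.1] [0.2, 0.2] box -191.5 -13.0
mouth L [522.3 170.2  84.3] [0.3, 0.3] box -109.9 32.1
mouth R [582.5 156.4  77. ] [0.2, 0.2] box -111.1 -29.7
scrL [534.9 198.3  81.4] [0.0, 0.0] box -79.8 25.5
scrR [581.4 188.8  85.4] [0.1, 0.1] box -79.6 -22.0
[527.5 119.9  55. ] -158.1 16.7
[556.3 113.7  55. ] -158.2 -12.7
[526.2 116.8  55. ] -161.4 17.4
[556.1 110.6  55. ] -161.3 -13.2
```

Run:
```python
from h import *
ex=np.array([.2045,.9789]);ey=np.array([-ex[1],ex[0]]);O=np.array([.5762,.2712])
go([*(O-ex*.130+ey*.002),.080],-11.8)
go([*(O-ex*.130+ey*.002),.034],-11.8)
```

```text
t 5.72 tcp [550.3 147.3 190.1] yang -11.62 tilt [ 0.0194  0.0311 -0.9993] F [ 0.6 -0.2 -0.6] w 1.0 -> shift [ 2.747 -0.086  0.181] spin 0.18 q [0.07 0.08 1.89 0.03 1.15 0.26]
t 5.72 tcp [550.3 147.3 190.1] yang -11.62 tilt [ 0.0194  0.0311 -0.9993] F [ 0.6 -0.2 -0.6] w 1.0 -> shift [ 3.896 -0.1    0.22 ] spin 0.18 q [0.07 0.08 1.89 0.03 1.15 0.26]
```

>>> apply_moves(
  motion=[0.7,-0.09,0.18,0,1,1.4,-0.09,0.18,0,1,2.1,-0.09,0.18,0,1,2.7,-0.09,0.18,0,1,2.9,-0.09,0.18,0,1],
)

```text
time_s: 6.13
ee_pos: [0.5461, 0.1449, 0.0714]
orientation: [1.387, 1.122, -1.332]
force: [-0.1, -0.5, 0.5]
grip_width: 1.0
```

Run:
```python
from h import *
ex=np.array([.2045,.9789]);ey=np.array([-ex[1],ex[0]]);O=np.array([.5762,.2712])
go([*(O-ex*.130+ey*.002),.034],-11.8)
c=cam("wrist");cv2.imwrite("pics/w6.png",c["img"])
```

```text
t 6.13 tcp [546.1 144.9  71.4] yang -11.59 tilt [ 0.0149  0.0307 -0.9994] F [-0.1 -0.5  0.5] w 1.0 -> shift [0.934 0.032 0.036] spin 0.21 q [0.07 0.22 1.97 0.04 0.93 0.25]
```

View pics/w6.png

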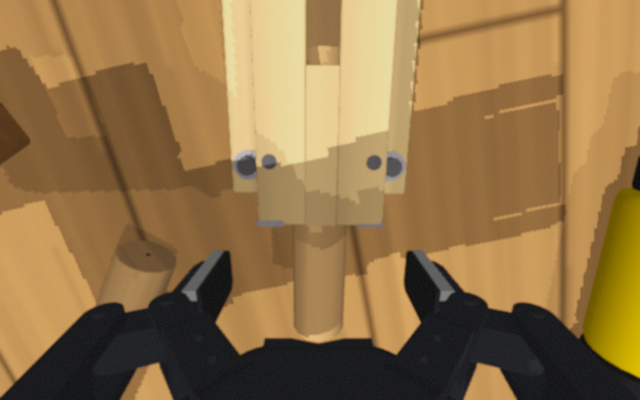

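Run:
```python
from h import *
c=cam("wrist")
o=robot.get_obs();M=R.from_rotvec(o["orientation"]).as_matrix()
for u,v in ((120,225),(176,252),(160,300)):
  for z in (.0,.035): print(u,v,z,(M.T@(onz(c,u,v,z)-o["ee_pos"])*1000).round(0))
```

```text
120 225 0.0 [  71. -155.   11.]
120 225 0.035 [  37. -130.   -2.]
176 252 0.0 [  71. -114.   34.]
176 252 0.035 [ 37. -96.  17.]
160 300 0.0 [  69. -133.   77.]
160 300 0.035 [  35. -111.   53.]
```

Clear by more than 35 mm. I'll descend and grip.

>>> apply_moves(
  motion=[0.4,0.03,0.03,0,1,0.8,0.03,0.03,0,1,0.93,0.03,0.03,0,1,0.93,0.03,0.03,0,0.2,0.93,0.03,0.03,0,-0.4],
  force=70,
)

```text
time_s: 6.65
ee_pos: [0.55, 0.1448, 0.0377]
orientation: [1.389, 1.119, -1.328]
force: [-0.3, -0.9, 0.7]
grip_width: 0.748
```

>>> apply_moves(
  motion=[0,0,0,0,-0.8,0,0,0,0,-0.8,0,0,0,0,-0.8,0,0,0,0,-0.8],
)

```text
time_s: 6.98
ee_pos: [0.5499, 0.145, 0.0394]
orientation: [1.389, 1.12, -1.329]
force: [-4.3, -0.9, 7.2]
grip_width: 0.353
```

Run:
```python
from h import *
ex=np.array([.2045,.9789]);ey=np.array([-ex[1],ex[0]]);O=np.array([.5762,.2712])
go([*(O-ex*.230+ey*.002),.034],-11.8)
```

```text
t 6.98 tcp [549.9 145.   39.4] yang -11.57 tilt [ 0.0183  0.0314 -0.9993] F [-4.3 -0.9  7.2] w 0.353 -> shift [ 0.048 -0.063  2.531] spin 0.23 q [0.07 0.28 1.97 0.04 0.87 0.24]
```

>>> apply_moves(
  motion=[-0.03,0,0.5,0,-0.8,-0.05,-0.01,1.0,0,-0.8,-0.07,-0.02,1.5,0,-0.8,-0.09,-0.02,2.0,0,-0.8,-0.1,-0.02,2.5,0,-0.8],
)

```text
time_s: 7.4
ee_pos: [0.529, 0.0463, 0.0405]
orientation: [1.389, 1.12, -1.328]
force: [-0.2, -0.6, -0.9]
grip_width: 0.349
```

Run:
```python
from h import *
go([.54,-.05,.15],-6)
c=cam("wrist");cv2.imwrite("pics/w7.png",c["img"])
```

```text
t 7.4 tcp [529.   46.3  40.5] yang -11.55 tilt [ 0.0193  0.0312 -0.9993] F [-0.2 -0.6 -0.9] w 0.349 -> shift [-2.806  0.786  2.209] spin -5.55 q [-0.12  0.21  2.06  0.04  0.86  0.05]
```

View pics/w7.png

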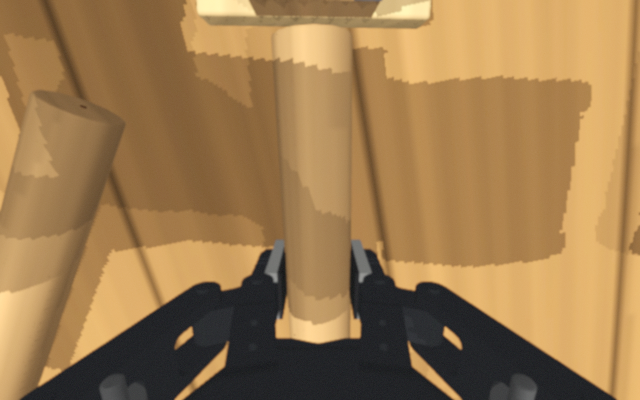

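>>> apply_moves(
  motion=[-0.1,0,0.5,0,-0.8,-1.0,0,1.0,-1,-0.8,-2,0.2,1.5,-2,-0.8,-3,0.4,2.0,-3,-0.8,-4,0.5,2.7,-4.5,-0.8],
)

```text
time_s: 7.87
ee_pos: [0.5244, -0.0626, 0.1875]
orientation: [1.33, 1.157, -1.27]
force: [1.2, -1.1, -0.9]
grip_width: 0.351
```

Run:
```python
from h import *
go([.536,-.210,.24],-7)
```

```text
t 7.87 tcp [524.4 -62.6 187.5] yang -7.04 tilt [ 0.0204  0.0292 -0.9994] F [ 1.2 -1.1 -0.9] w 0.351 -> shift [-1.414  0.762  3.579] spin -0.04 q [-0.33 -0.01  1.99  0.04  1.15 -0.22]
```

>>> apply_moves(
  motion=[-0.5,0.2,0.9,0,-0.8,-1,0.4,1.8,0,-0.8,-1.4,0.7,2.7,0,-0.8,-1.4,0.76,3.5,0,-0.8,-1.4,0.76,3.6,0,-0.8],
)

```text
time_s: 8.28
ee_pos: [0.5365, -0.2162, 0.2417]
orientation: [1.332, 1.149, -1.273]
force: [-0.6, 0.6, -0.7]
grip_width: 0.355
```

>>> apply_moves(
  motion=[0,0,0,0,-0.8,0,0,0,0,-0.8],
)

```text
time_s: 8.45
ee_pos: [0.5363, -0.2164, 0.2417]
orientation: [1.333, 1.148, -1.274]
force: [0.1, -0.6, -1.9]
grip_width: 0.353
```

Run:
```python
from h import *
go([.536,-.210,.24],-7)
c=cam("wrist");cv2.imwrite("pics/w8.png",c["img"]);np.save("w8T.npy",c["T"])
```

```text
t 8.45 tcp [ 536.3 -216.4  241.7] yang -7.36 tilt [ 0.0242  0.0243 -0.9994] F [ 0.1 -0.6 -1.9] w 0.353 -> shift [ 0.046 -0.029 -0.158] spin -0.36 q [-0.57  0.06  1.82  0.04  1.26 -0.46]
```

View pics/w8.png

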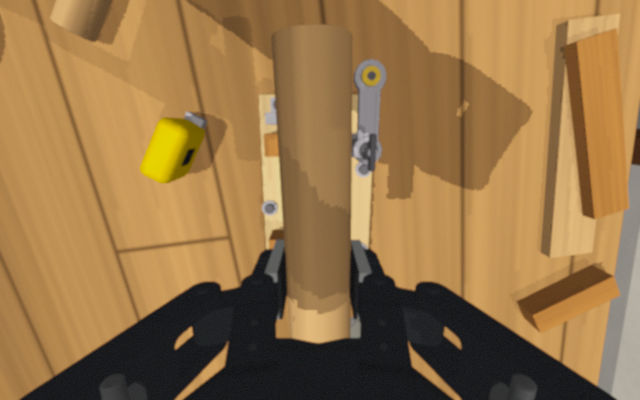

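>>> apply_moves(
  motion=[0,0.9,0,0,-0.8,0,1.8,0,0,-0.8,0,2.2,0,0,-0.8,0,2.2,0,0,-0.8,0,2.2,0,0,-0.8],
)

```text
time_s: 8.92
ee_pos: [0.6237, -0.2247, 0.2423]
orientation: [1.33, 1.153, -1.272]
force: [-1.0, -0.2, -1.4]
grip_width: 0.351
```

Run:
```python
from h import *
go([.536,-.210,.24],-7)
c=cam("wrist");cv2.imwrite("pics/w9.png",c["img"]);np.save("w9T.npy",c["T"])
crop(c["img"],120,60,180,160,4.4,"pics/w9c.png")
```

```text
t 8.92 tcp [ 623.7 -224.7  242.3] yang -7.14 tilt [ 0.0218  0.0261 -0.9994] F [-1.  -0.2 -1.4] w 0.351 -> shift [ 0.02  -2.222 -0.092] spin -0.14 q [-0.51  0.25  1.61  0.03  1.28 -0.4 ]
```

View pics/w9.png

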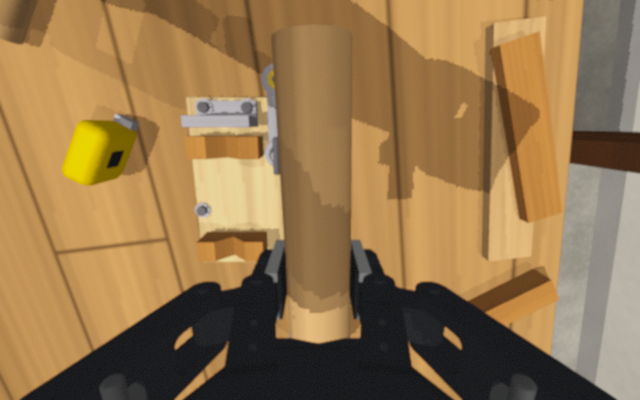

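>>> apply_moves(
  motion=[0,-0.9,0,0,-0.8,0,-1.8,0,0,-0.8,0,-2.7,0,0,-0.8,0,-3.6,0,0,-0.8,0,-4.2,0,0,-0.8],
)

```text
time_s: 9.38
ee_pos: [0.4527, -0.2022, 0.2385]
orientation: [1.33, 1.155, -1.273]
force: [0.2, 0.0, -1.6]
grip_width: 0.349
```

>>> apply_moves(
  motion=[0,0,0,0,-0.8,0,0,0,0,-0.8],
)

```text
time_s: 9.55
ee_pos: [0.4508, -0.2011, 0.2384]
orientation: [1.331, 1.154, -1.274]
force: [0.3, 0.3, -0.5]
grip_width: 0.354
```

Run:
```python
from h import *
go([.536,-.210,.24],-7)
c=cam("wrist");cv2.imwrite("pics/w10.png",c["img"]);np.save("w10T.npy",c["T"])
```

```text
t 9.55 tcp [ 450.8 -201.1  238.4] yang -7.2 tilt [ 0.02    0.0269 -0.9994] F [ 0.3  0.3 -0.5] w 0.354 -> shift [-0.003  2.141 -0.046] spin -0.2 q [-0.64 -0.13  2.01  0.04  1.27 -0.53]
```

View pics/w10.png

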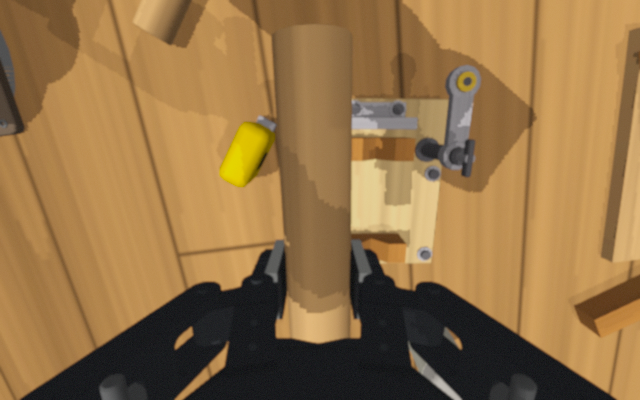

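Run:
```python
from h import *
crop(cv2.imread("pics/w9.png"),170,80,120,95,6.5,"pics/w9c.png");crop(cv2.imread("pics/w9.png"),180,215,100,60,8,"pics/w9e.png")
crop(cv2.imread("pics/w10.png"),340,80,110,90,7,"pics/w10c.png");crop(cv2.imread("pics/w10.png"),340,215,100,60,8,"pics/w10e.png")
```

```text
(no output)
```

View pics/w9c.png

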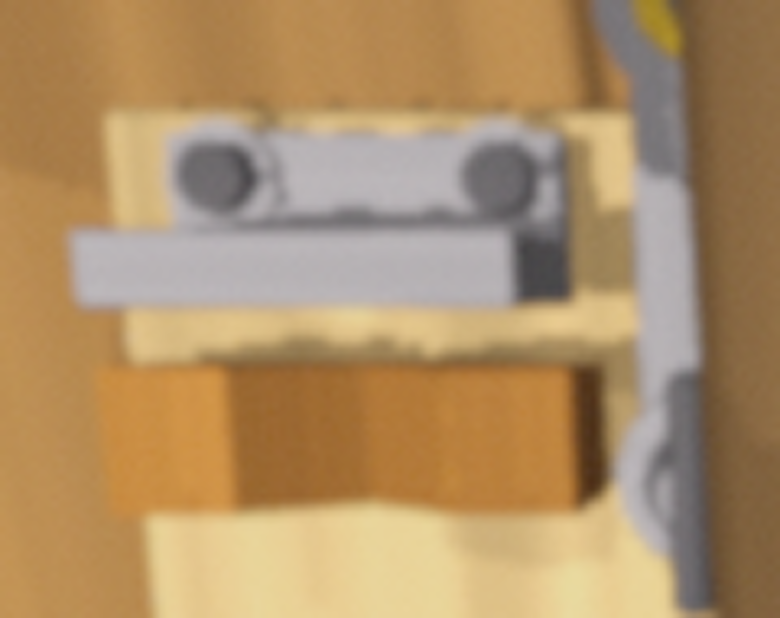

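View pics/w9e.png

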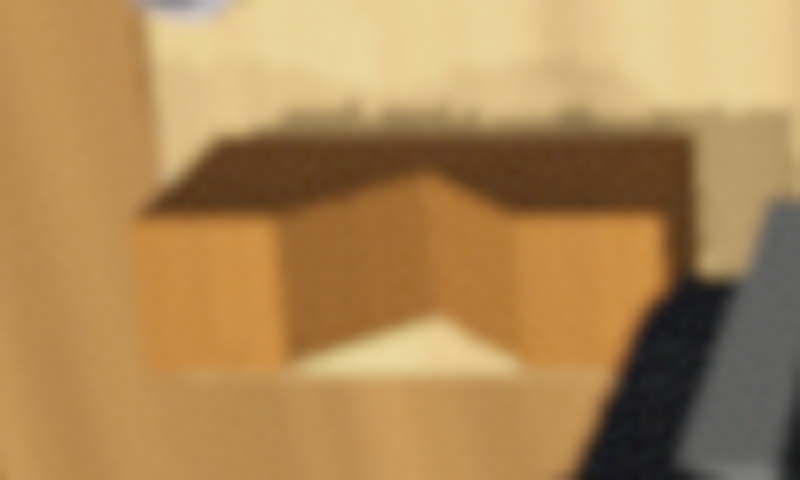

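View pics/w10c.png

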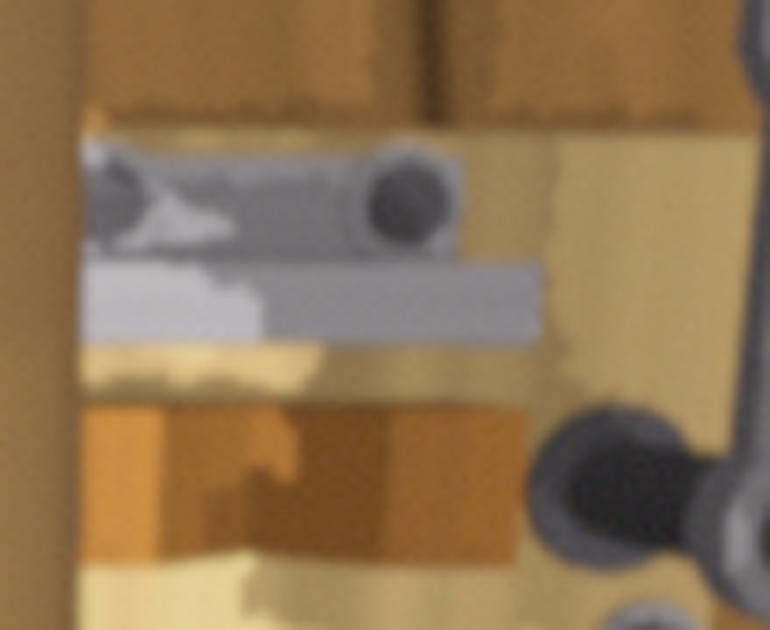

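View pics/w10e.png

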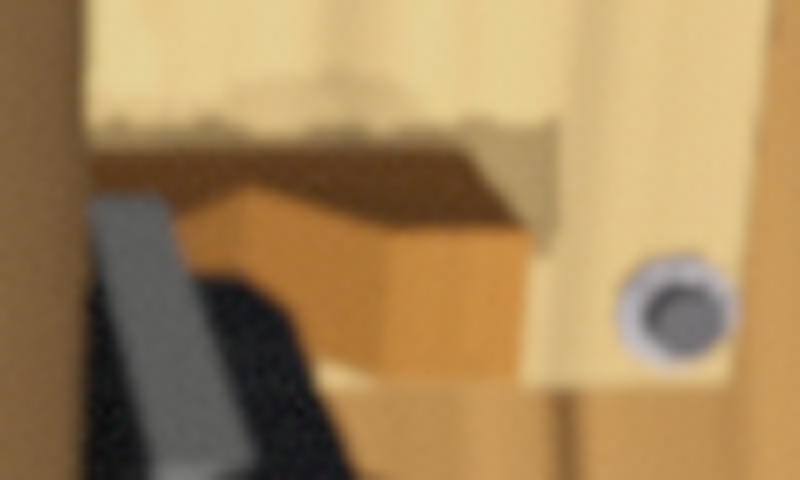

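Run:
```python
from h import *
c0=robot.read_camera("wrist")
def W(i): c=dict(c0);c["T"]=np.load(f"w{i}T.npy");return c
a,b=W(9),W(10)
P={}
for n,p,q in [("stopR",(249.2,126.6),(417.3,129.1)),("rear valley",(233.1,236.5),(371.5,238.5)),("rear Vright top",(243.75,241.6),(388.5,243.5)),("rear saddle R",(263.5,241.6),(406.25,243.75)),
 ("front valley",(228.2,156.9),(375.7,158.9)),("front saddle R",(259.2,158.8),(414,160.7)),("bush arm knob",(0,0),(0,0))][:-1]:
    x,r=tri([(a,*p),(b,*q)]);P[n]=x;print(n,(x*1000).round(1),r)
print("stop face L@72",(onz(a,181.1,126.6,.072)*1000).round(1),"R",(onz(a,249.2,126.6,.072)*1000).round(1),(onz(b,417.3,129.1,.072)*1000).round(1))
d=P["front valley"]-P["rear valley"];print(np.degrees(np.arctan2(d[1],d[0])),np.linalg.norm(d))
for n,c,u,v in [("rear Vl",a,215.6,241.6),("rear Vr",a,243.75,241.6),("rear sl",a,180+140/8,241.6),("rear sr",a,263.5,241.6),("front sl b",a,170+112/6.5,80+512/6.5),("front sr b",a,259.2,158.8),("front Vl",a,170+238/6.5,158.8),
  ("rear sr",b,406.25,243.75),("rear Vr",b,388.5,243.5),("front sr",b,414,160.7),("front Vr",b,340+387/7,160.7)]:
    print(n,(onz(c,u,v,.056)*1000).round(1))
# rung in grip: axis at tool depth
go([.536,-.21,.24],-7)
```

```text
stopR [ 564.4 -151.8   72.7] [0.2, 0.2]
rear valley [ 512.8 -281.    39.5] [0.1, 0.1]
rear Vright top [ 530.  -283.1   56.5] [0.0, 0.0]
rear saddle R [ 552.6 -288.    52.3] [0.2, 0.2]
front valley [ 526.  -182.1   37.1] [0.1, 0.1]
front saddle R [ 565.5 -187.3   54.7] [0.0, 0.0]
stop face L@72 [ 494.2 -142.7   72. ] R [ 564.3 -151.6   72. ] [ 564.6 -152.    72. ]
82.3793515935114 0.09984839636167558
rear Vl [ 496.2 -278.9   56. ]
rear Vr [ 529.8 -283.3   56. ]
rear sl [ 474.5 -276.    56. ]
rear sr [ 553.5 -286.4   56. ]
front sl b [ 485.8 -177.    56. ]
front sr b [ 565.7 -187.2   56. ]
front Vl [ 507.2 -179.8   56. ]
rear sr [ 551.5 -286.4   56. ]
rear Vr [ 530.1 -283.3   56. ]
front sr [ 565. -187.   56.]
front Vr [ 544.  -184.4   56. ]
t 9.65 tcp [ 452.8 -202.   238.9] yang -7.16 tilt [ 0.021   0.0262 -0.9994] F [-0.2  0.4 -1.1] w 0.35 -> shift [ 0.012  2.09  -0.06 ] spin -0.16 q [-0.64 -0.13  2.    0.04  1.26 -0.53]
```

Run:
```python
from h import *
im=cv2.imread("pics/w10.png")
crop(im,250,10,130,130,4.5,"pics/w10r.png")
c=dict(robot.read_camera("wrist"));c["T"]=np.array(c["hand_eye"])
def onx(u,v,x):
    o,d=ray(c,u,v);return (o+d*(x-o[0])/d[0])*1000
g=cv2.cvtColor(im,cv2.COLOR_BGR2GRAY)
for v in (60,90,180,220):
    row=cv2.GaussianBlur(im,(3,3),0)[v].astype(float)
    gr=np.abs(np.diff(row,axis=0)).sum(1)
    l=255+np.argmax(gr[255:300]);r=335+np.argmax(gr[335:365])
    L,Rr=onx(l+.5,v,-.0156),onx(r+.5,v,-.0156);print(v,l,r,L.round(1),Rr.round(1),((L+Rr)/2).round(1))
for v in (25,27,29): print(v,onx(313,v,-.0316).round(1))
```

```text
60 272 352 [-15.6 -17.7 -92.2] [-15.6  14.2 -92.2] [-15.6  -1.7 -92.2]
90 274 352 [-15.6 -17.3 -81. ] [-15.6  14.6 -81. ] [-15.6  -1.3 -81. ]
180 279 350 [-15.6 -16.6 -43.4] [-15.6  15.  -43.5] [-15.6  -0.8 -43.4]
220 282 350 [-15.6 -15.9 -24.5] [-15.6  15.6 -24.6] [-15.6  -0.2 -24.6]
25 [ -31.6   -1.2 -100.4]
27 [-31.6  -1.2 -99.8]
29 [-31.6  -1.2 -99.2]
```

View pics/w10r.png

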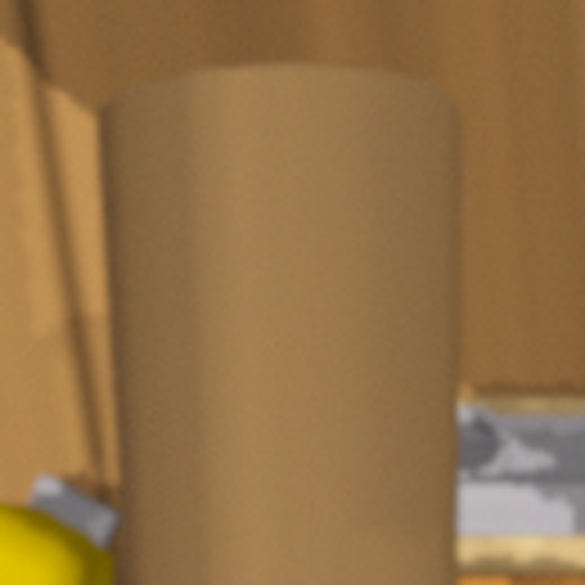

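Run:
```python
from h import *
go([.5165,-.255,.15],-8.2)
```

```text
t 9.7 tcp [ 453.2 -202.1  239. ] yang -7.14 tilt [ 0.0208  0.0263 -0.9994] F [ 0.3  0.7 -1. ] w 0.358 -> shift [2.221 1.696 1.179] spin 1.06 q [-0.64 -0.13  2.    0.04  1.26 -0.53]
```

>>> apply_moves(
  motion=[0.5,0.6,0.4,0.5,-0.8,1,1.2,0.8,1,-0.8,1.5,1.7,1.18,1.1,-0.8,2,1.7,1.18,1.1,-0.8,2.2,1.7,1.18,1.1,-0.8],
)

```text
time_s: 10.12
ee_pos: [0.5166, -0.2548, 0.1469]
orientation: [1.344, 1.15, -1.289]
force: [-1.0, 0.0, -2.4]
grip_width: 0.353
```

>>> apply_moves(
  motion=[0,0,0,0,-0.8,0,0,0,0,-0.8],
)

```text
time_s: 10.28
ee_pos: [0.5164, -0.2542, 0.1458]
orientation: [1.344, 1.153, -1.289]
force: [0.4, 0.7, -0.4]
grip_width: 0.348
```

Run:
```python
from h import *
go([.5165,-.255,.075],-8.2)
c=cam("wrist");cv2.imwrite("pics/w11.png",c["img"])
```

```text
t 10.28 tcp [ 516.4 -254.2  145.8] yang -8.2 tilt [ 0.0141  0.0316 -0.9994] F [ 0.4  0.7 -0.4] w 0.348 -> shift [ 1.768 -0.012  0.08 ] spin -0.0 q [-0.65  0.16  1.9   0.04  1.1  -0.52]
```

View pics/w11.png

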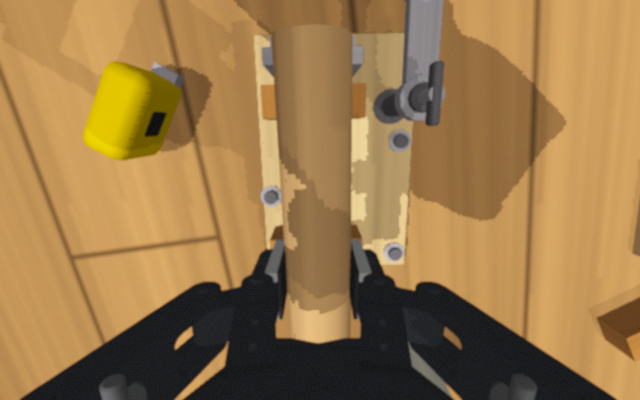

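The rung is lined up: the stop at (262–362,55) and the saddle sit symmetrically about the rung axis at about column 313. I'll descend.

>>> apply_moves(
  motion=[0.5,0,0.02,0,-0.8,1,0,0.05,0,-0.8,1.4,0,0.07,0,-0.8,1.7,0,0.08,0,-0.8,1.7,0,0.08,0,-0.8],
)

```text
time_s: 10.75
ee_pos: [0.5166, -0.2548, 0.0777]
orientation: [1.344, 1.154, -1.289]
force: [0.6, 0.0, -0.4]
grip_width: 0.352
```

>>> apply_moves(
  motion=[0,0,0,0,-0.8,0,0,0,0,-0.8],
)

```text
time_s: 10.92
ee_pos: [0.5173, -0.2551, 0.0791]
orientation: [1.344, 1.152, -1.288]
force: [-0.8, 0.1, -1.1]
grip_width: 0.35
```

Run:
```python
from h import *
go([.5168,-.2526,.046],-8.2)
c=cam("wrist");cv2.imwrite("pics/w12.png",c["img"])
```

```text
t 10.92 tcp [ 517.3 -255.1   79.1] yang -8.18 tilt [ 0.0156  0.0305 -0.9994] F [-0.8  0.1 -1.1] w 0.35 -> shift [ 0.829 -0.029 -0.034] spin 0.02 q [-0.65  0.25  1.93  0.04  0.97 -0.53]
```

View pics/w12.png

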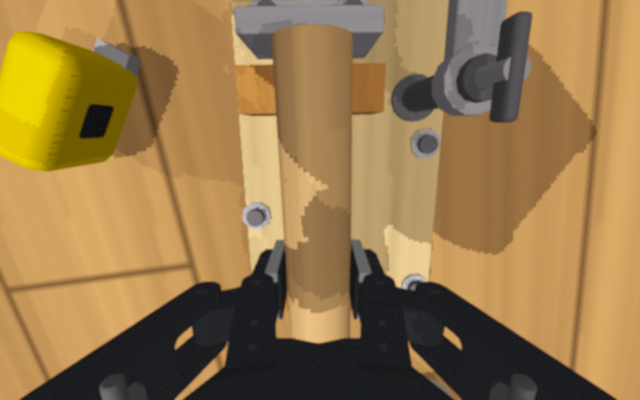

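>>> apply_moves(
  motion=[0.2,0,0,0,-0.8,0.4,0,0,0,-0.8,0.6,0,0,0,-0.8,0.75,-0.02,0,0,-0.8,0.75,-0.02,0,0,-0.8],
)

```text
time_s: 11.38
ee_pos: [0.5159, -0.2539, 0.0478]
orientation: [1.343, 1.154, -1.29]
force: [-3.0, -0.1, 2.0]
grip_width: 0.349
```

Run:
```python
from h import *
go([.5176,-.2466,.0455],-8.2)
c=cam("wrist");cv2.imwrite("pics/w13.png",c["img"])
```

```text
t 11.38 tcp [ 515.9 -253.9   47.8] yang -8.18 tilt [ 0.0127  0.0314 -0.9994] F [-3.  -0.1  2. ] w 0.349 -> shift [ 0.065  0.016 -0.184] spin 0.02 q [-0.65  0.29  1.94  0.04  0.92 -0.53]
```

View pics/w13.png

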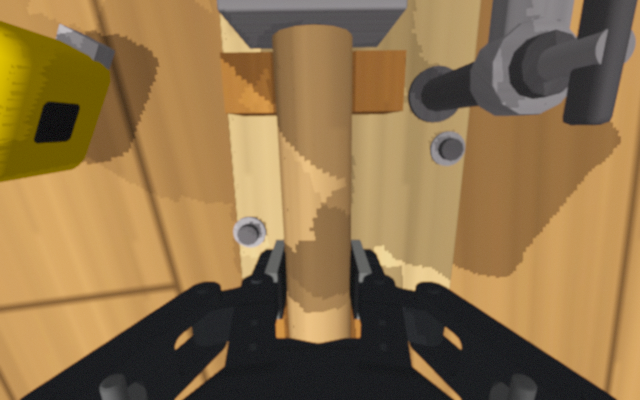

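>>> apply_moves(
  motion=[0,-0.03,-0.06,0,-0.8,0,-0.03,-0.12,0,-0.8,0,-0.03,-0.17,0,-0.8,0,-0.03,-0.22,0,-0.8,0,-0.03,-0.22,0,-0.8],
)

```text
time_s: 11.85
ee_pos: [0.5163, -0.2478, 0.0496]
orientation: [1.336, 1.15, -1.29]
force: [-2.6, -7.8, 0.4]
grip_width: 0.348
```

Run:
```python
from h import *
go([.5176,-.2466,.0455],-8.2)
```

```text
t 11.85 tcp [ 516.3 -247.8   49.6] yang -8.0 tilt [ 0.0134  0.0244 -0.9996] F [-2.6 -7.8  0.4] w 0.348 -> shift [ 0.103  0.028 -0.031] spin 0.2 q [-0.64  0.28  1.95  0.03  0.92 -0.52]
```

>>> apply_moves(
  motion=[0.05,-0.02,-0.01,0,-0.8,0.1,-0.02,-0.01,0,-0.8,0.13,-0.02,-0.01,0,-0.8,0.13,-0.02,-0.01,0,-0.8],
)

```text
time_s: 12.18
ee_pos: [0.5161, -0.2477, 0.0463]
orientation: [1.336, 1.149, -1.291]
force: [-4.5, 0.2, 8.5]
grip_width: 0.354
```

Run:
```python
from h import *
go([.5176,-.2466,.0455],-8.2)
c=cam("wrist");cv2.imwrite("pics/w14.png",c["img"])
```

```text
t 12.18 tcp [ 516.1 -247.7   46.3] yang -8.04 tilt [ 0.0138  0.0235 -0.9996] F [-4.5  0.2  8.5] w 0.354 -> shift [ 0.022  0.032 -0.031] spin 0.16 q [-0.64  0.29  1.95  0.03  0.91 -0.52]
```

View pics/w14.png

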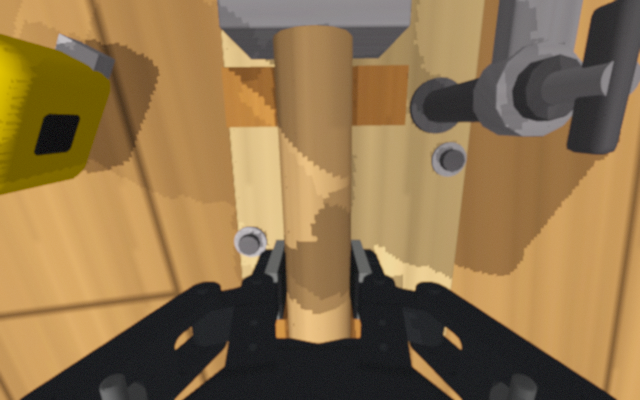

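>>> apply_moves(
  motion=[0.06,-0.01,-0.05,0,-0.8,0.12,-0.01,-0.08,0,-0.8,0.18,-0.01,-0.08,0,-0.8,0.2,-0.01,-0.08,0,-0.8,0.2,-0.01,-0.08,0,-0.8],
  force=90,
)

```text
time_s: 12.65
ee_pos: [0.5164, -0.2476, 0.0458]
orientation: [1.332, 1.147, -1.296]
force: [-20.7, -1.1, 35.5]
grip_width: 0.346
```

Run:
```python
from h import *
go([.5176,-.2466,.0455],-8.2)
print(robot.get_obs()["torque"])
```

```text
t 12.65 tcp [ 516.4 -247.6   45.8] yang -8.07 tilt [ 0.0107  0.0191 -0.9998] F [-20.7  -1.1  35.5] w 0.346 -> shift [ 0.008  0.026 -0.028] spin 0.13 q [-0.63  0.29  1.95  0.03  0.91 -0.51]
[-0.37776253  3.17071719 -0.64253621]
```

>>> apply_moves(
  motion=[0.14,-0.06,-0.06,0,-0.8,0.15,-0.1,-0.08,0,-0.8,0.15,-0.1,-0.1,0,-0.8,0.15,-0.1,-0.1,0,-0.8,0.15,-0.1,-0.1,0,-0.8],
)

```text
time_s: 13.07
ee_pos: [0.5163, -0.2477, 0.0459]
orientation: [1.33, 1.134, -1.295]
force: [-6.8, -7.0, 17.3]
grip_width: 0.348
```

Run:
```python
from h import *
go([.5176,-.2466,.0455],-8.2)
print(robot.get_obs()["torque"])
```

```text
t 13.07 tcp [ 516.3 -247.7   45.9] yang -8.19 tilt [ 0.0181  0.0098 -0.9998] F [-6.8 -7.  17.3] w 0.348 -> shift [ 0.011  0.028 -0.032] spin 0.01 q [-0.63  0.28  1.96  0.02  0.89 -0.5 ]
[-1.1431032   1.07397821 -0.65741047]
```

>>> apply_moves(
  motion=[0.16,-0.12,-0.08,0,-0.8,0.18,-0.14,-0.08,0,-0.8,0.2,-0.15,-0.08,0,-0.8,0.2,-0.15,-0.08,0,-0.8,0.2,-0.15,-0.08,0,-0.8],
)

```text
time_s: 13.48
ee_pos: [0.5163, -0.2479, 0.0458]
orientation: [1.331, 1.118, -1.291]
force: [-4.0, -1.1, 24.1]
grip_width: 0.343
```

Run:
```python
from h import *
go([.5176,-.2466,.0455],-8.2)
print(robot.get_obs()["torque"])
c=cam("wrist");cv2.imwrite("pics/w15.png",c["img"])
c=cam("scene");crop(c["img"],240,150,120,90,6.5,"pics/s15.png")
go([.5176,-.2466,.0455],-8.2)
```

```text
t 13.48 tcp [ 516.3 -247.9   45.8] yang -8.31 tilt [ 0.0297  0.0011 -0.9996] F [-4.  -1.1 24.1] w 0.343 -> shift [ 0.009  0.028 -0.036] spin -0.11 q [-0.63  0.28  1.96  0.02  0.88 -0.5 ]
[-0.27861084  0.69682661 -0.51589549]
t 13.58 tcp [ 516.3 -247.8   45.8] yang -8.31 tilt [ 0.0297  0.0011 -0.9996] F [-3.  -2.1 24.4] w 0.346 -> shift [ 0.009  0.027 -0.035] spin -0.11 q [-0.63  0.28  1.96  0.02  0.88 -0.5 ]
```

View pics/w15.png

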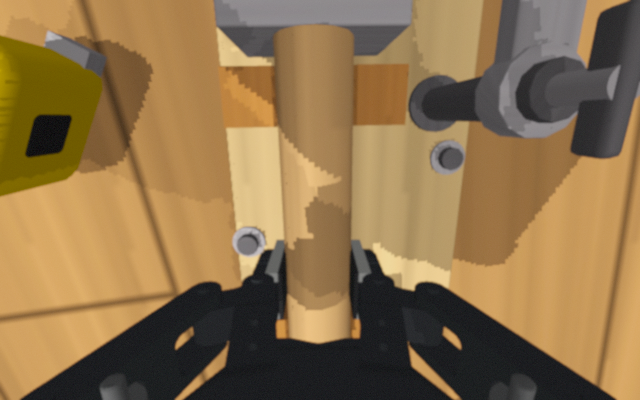

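View pics/s15.png

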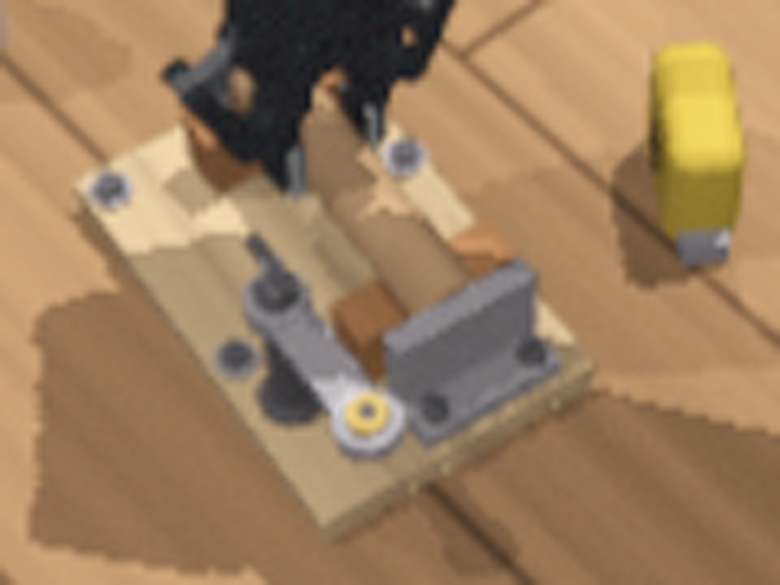

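Run:
```python
from h import *
c=cam("wrist");im=c["img"];crop(im,210,0,210,80,3.8,"pics/w16.png")
```

```text
(no output)
```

View pics/w16.png

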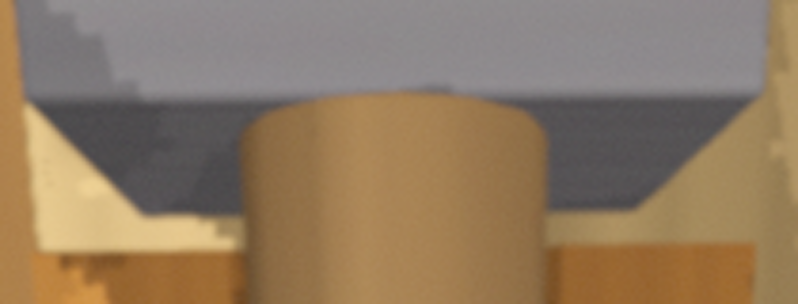

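Run:
```python
from h import *
c=cam("wrist");u=np.array([.1288,.9917])
O=np.array([.5194,-.2316])
for n,uu,v,z in (("stop",315,25.5,.072),("rim",315,24.5,.076),("rim",315,24.0,.076)):
    p=onz(c,uu,v,z);print(n,((p[:2]-O)@u*1000).round(1))
go([.5176,-.2466,.0455],-8.2)
```

```text
stop 85.1
rim 84.4
rim 84.5
t 13.68 tcp [ 516.3 -247.9   45.8] yang -8.32 tilt [ 0.0297  0.0011 -0.9996] F [-4.1 -2.1 24.6] w 0.347 -> shift [ 0.009  0.027 -0.036] spin -0.12 q [-0.63  0.28  1.96  0.02  0.88 -0.5 ]
```

The end measures within about 0.6 mm of the stop face. I'll add a little more push toward the stop while holding down.

>>> apply_moves(
  motion=[0.2,-0.12,-0.14,0,-0.8,0.2,-0.12,-0.2,0,-0.8,0.2,-0.12,-0.2,0,-0.8,0.2,-0.12,-0.2,0,-0.8,0.2,-0.12,-0.2,0,-0.8],
)

```text
time_s: 14.1
ee_pos: [0.5165, -0.2479, 0.0458]
orientation: [1.323, 1.099, -1.291]
force: [-12.1, -15.7, 23.5]
grip_width: 0.348
```

Run:
```python
from h import *
go([.5176,-.2466,.0455],-8.2)
```

```text
t 14.1 tcp [ 516.5 -247.9   45.8] yang -8.29 tilt [ 0.0377 -0.0155 -0.9992] F [-12.1 -15.7  23.5] w 0.348 -> shift [ 0.008  0.022 -0.037] spin -0.09 q [-0.63  0.27  1.97  0.01  0.86 -0.49]
```

>>> apply_moves(
  motion=[0.2,-0.17,-0.12,0,-0.8,0.2,-0.2,-0.12,0,-0.8,0.2,-0.2,-0.12,0,-0.8,0.2,-0.2,-0.12,0,-0.8],
)

```text
time_s: 14.43
ee_pos: [0.5166, -0.2483, 0.0459]
orientation: [1.324, 1.076, -1.285]
force: [-0.9, -6.6, 20.6]
grip_width: 0.349
```

Run:
```python
from h import *
go([.5176,-.2466,.0455],-8.2)
```

```text
t 14.43 tcp [ 516.6 -248.3   45.9] yang -8.42 tilt [ 0.0545 -0.0284 -0.9981] F [-0.9 -6.6 20.6] w 0.349 -> shift [ 0.01   0.018 -0.045] spin -0.22 q [-0.63  0.26  1.98  0.01  0.84 -0.49]
```

The forces are balanced, but the tool has tilted a few degrees. I'll check that the rung stays level in both saddles.

Run:
```python
from h import *
c=cam("wrist");im=c["img"];cv2.imwrite("pics/w17.png",im)
s=cam("scene");crop(s["img"],250,150,100,80,7.5,"pics/s17.png")
for name,im in (("w10",cv2.imread("pics/w10.png")),("w14",cv2.imread("pics/w14.png")),("w15",cv2.imread("pics/w15.png")),("w17",im)):
  for v in (50,95,220):
    row=cv2.GaussianBlur(im,(3,3),0)[v].astype(float)
    gr=np.abs(np.diff(row,axis=0)).sum(1)
    l=262+np.argmax(gr[262:296]);r=340+np.argmax(gr[340:362]);print(name,v,l,r,r-l)
crop(im,210,0,210,150,3.8,"pics/w17c.png")
```

```text
w10 50 271 352 81
w10 95 274 351 77
w10 220 282 350 68
w14 50 273 351 78
w14 95 272 357 85
w14 220 282 350 68
w15 50 273 353 80
w15 95 278 352 74
w15 220 282 350 68
w17 50 272 353 81
w17 95 270 352 82
w17 220 282 351 69
```

View pics/w17c.png

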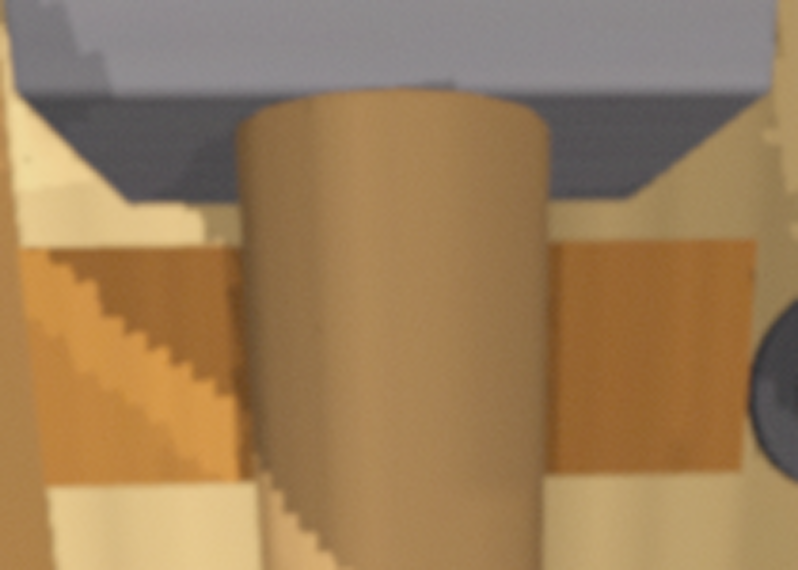

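View pics/s17.png

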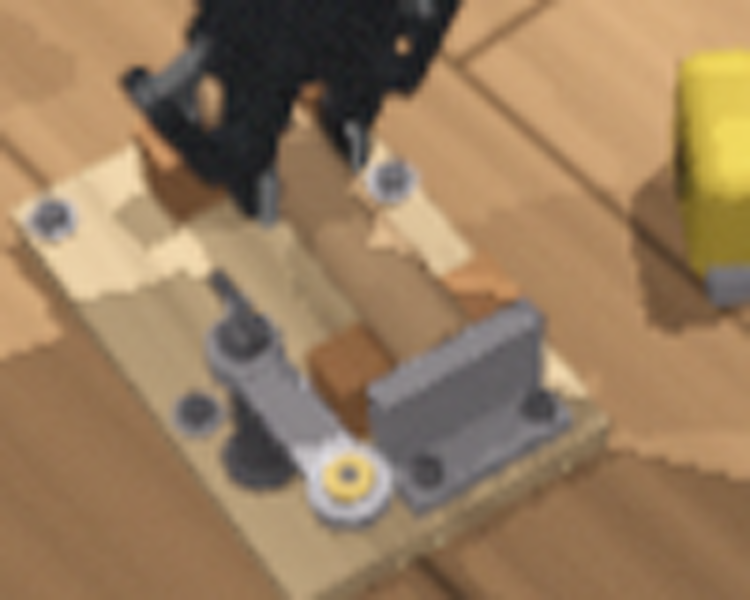

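Run:
```python
from h import *
c=robot.read_camera("wrist");o=robot.get_obs()
def sub(im,v,lo,hi):
    r=np.mean(cv2.GaussianBlur(im,(3,3),0)[v-1:v+2].astype(float),axis=0)
    g=np.abs(np.gradient(r,axis=0)).sum(1)[lo:hi];k=np.argmax(g);w=g[max(0,k-2):k+3];return lo+max(0,k-2)+(w*np.arange(len(w))).sum()/w.sum()
he=np.array(c["hand_eye"]);ct=dict(c);ct["T"]=he
for name in ("w10","w12","w13","w14","w15","w17"):
  im=cv2.imread(f"pics/{name}.png");out=[]
  for v in (40,45,48,50,200,210,220,230):
    l=sub(im,v,266,290);r=sub(im,v,344,360)
    _,a=ray(ct,l,v);o_,b=ray(ct,r,v)
    # planes tangent: intersect with rung axis plane; rays -> solve plane x where separation=32ish in y
    x=o_[0]+.0319/(b[1]/b[0]-a[1]/a[0]); z=o_[2]+(a[2]/a[0])*(x-o_[0]);out.append((round(r-l,1),round(x*1000,1),round(z*1000)))
  A=np.array(out);p=np.polyfit(A[:,2],A[:,1],1);print(name,A[:,0],"slope deg",np.degrees(np.arctan(p[0])).round(2))
```

```text
w10 [81.6 80.9 80.7 80.6 69.7 69.  68.3 67.3] slope deg 0.91
w12 [80.9 80.6 79.8 79.8 70.3 69.5 68.7 67.8] slope deg -0.61
w13 [79.8 79.7 80.  77.1 71.1 69.2 68.6 67.9] slope deg -2.26
w14 [78.9 78.9 78.8 78.7 70.8 69.4 68.4 67.9] slope deg -2.58
w15 [80.1 80.  79.9 79.2 70.5 69.5 68.5 68.1] slope deg -1.34
w17 [81.9 81.8 81.6 81.5 70.8 69.7 69.  68.4] slope deg 0.58
```

Run:
```python
from h import *
t=cam("top");crop(t["img"],20,60,590,330,1.3,"pics/t18.png")
go([.5176,-.2466,.0455],-8.2)
```

```text
t 14.63 tcp [ 516.6 -248.2   45.9] yang -8.4 tilt [ 0.0542 -0.0283 -0.9981] F [ 0.3 -7.1 20.2] w 0.34 -> shift [ 0.009  0.019 -0.045] spin -0.2 q [-0.63  0.26  1.98  0.01  0.84 -0.49]
```

View pics/t18.png

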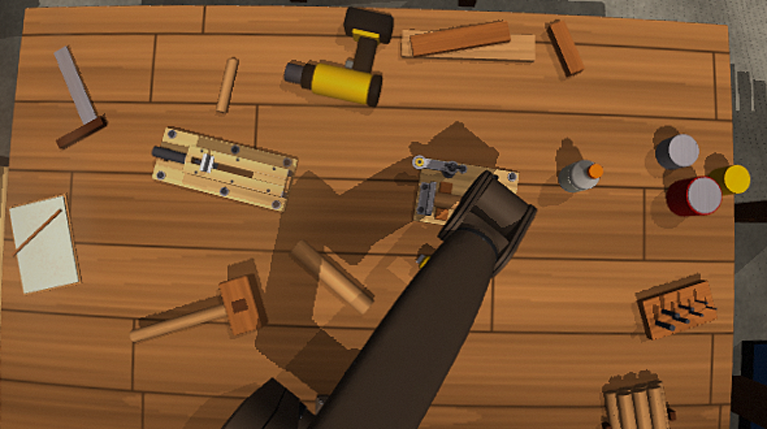

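The forces are steady and balanced: 20 N down, 7 N on the stop, about 0 sideways. The tab is back and the other things haven't moved. Handing in.

```bash
python3 -c "
from bench import robot
print(robot.close_job()); o=robot.get_obs(); print(o['time_s'],o['force'],o['ee_pos'])"
```

```text
the job is handed in; nothing more can be done
None
the job is handed in; nothing more can be done
```

The rung is in the V cradle with its end on the steel stop, gripped and pressed down. I handed the job in at about 14.6 s. I pushed the tab to its end stop, where the force rose to about 27 N with no further travel. The tab sprang back, and I drew the rung out and laid it in the V.

**Last checks:**
- **Forces:** they were steady at about 20 N down and 7 N against the stop. Sideways force was close to 0, so both sides of the V are loaded.
- **End on the stop:** the camera put the rung's end about 0.6 mm from the stop face, which is within measuring error. A harder push of 16 N towards the stop did not move it.
- **Bystanders:** the last top view shows the tab back at rest and the other things unmoved. The tape measure was partly hidden by the arm, so I could only see that it is still there.

**What disagreed or stayed uncertain:**
- **Tilts:** the tool ended about 3.5° off vertical from pushing. The rung hung about 2.5° nose-down in the air and levelled when it touched the V. It now measures level to about 1°, which is as well as I could measure it.
- **Far saddle:** the gripper hid it. I inferred that the rung bears on it because it sank no further as I pressed harder.
- **Brief sideways load:** one of the first presses reached 35 N down with 21 N sideways. I eased it off and rebalanced.

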